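# Clear and reload the test jig

## Task

Without lifting it out, slide the blue gate plate sideways along its groove until its slot runs onto the red-headed pin and it hangs there by its notch, off the end of the groove. Then push the green tested unit along the lane, not lifting it, onto the tipping tray, so that it tips the tray and rests against the yellow lip. Finally set the white fresh unit squarely on the black nest pad between the rails, and leave the yellow reference unit, meter and spool alone.

Things in the scene. Friction and masses are not known exactly. Their poses are not given: they have to be found in the camera images.
- jig: Fixed orange test jig. Origin on the table under the middle of its groove; x runs along the lane (nest, groove, tray), y across it towards the pin, z up. Deck top 60 mm above the table, x from -165 to 30 mm, y from -85 to 58 mm (to -120 mm for x below -30). Two aluminium rails, 8 mm high, flank the lane from x = -162 to -22 mm, inner faces at y = +-40.5 mm.
- groove_end (a point): Open end of the groove: middle of the floor's end edge, 18 mm above the table, at the deck's side towards the pin. The groove, 16.6 mm wide and 42 mm deep, crosses the deck along the jig's y at x = 0, from 128 mm before this point (closed end) to here.
- pin (a point): On the axis of a steel pin, 10 mm thick, 115 mm above the table, in line with the groove and 48 mm beyond its open end. It lies along the jig's x, sticks out of an orange post (face 16 mm behind this point, top 135 mm above the table) towards the robot's side and ends in a red head, 26 mm across, that starts 14 mm before this point. Axes as the jig's.
- gate_mid (a point): Centre of the loose blue gate plate, about 0.35 kg: 14 mm thick (x), 120 mm wide (y), 135 mm high (z), axes near the jig's. Stands upright in the groove across the lane, top 153 mm above the table. Its foot (lowest 56 mm) is 64 mm wide and stands on the groove floor. When its notch comes over the pin, the foot has left the floor and the plate drops 10 mm onto the pin.
- gate_edge (a point): On the plate's straight upright side edge away from the pin, 60 mm from the plate's middle, 12 mm above its lower end. The edge, 14 mm thick, reaches 74 to 153 mm above the table at the start: a place to push (about 1 to 2 N), low down so that the plate stays upright.
- gate_notch (a point): Middle of the notch's top face, 44.5 mm above gate_mid. A slot 16 mm high, level with the pin, runs in from the plate's edge on the pin's side to 9 mm past its middle, where it stops; over its inner 18 mm the notch goes up 8 mm more. Hung, this point rests on the pin, 5 mm above pin. Pushed about 4 mm too far, the slot's end stops on the pin.
- tested_mid (a point): Centre (half-way up) of the tested unit, green housing, about 0.4 kg, at the start on the nest pad, lengthwise along the lane. All three units are alike: grey base 110 x 70 x 18 mm, on its middle a housing 90 x 42 x 34 mm, 52 mm high in all; x the long way, z up. It can be pushed on the end face of its housing.
- fresh_mid (a point): Centre (half-way up) of the fresh unit, white housing, same shape and mass, standing on the table to the left or right of the jig. Can be gripped across its 42 mm wide housing, which reaches from 8 mm below to 26 mm above this point; the base below is 70 mm wide.
- sample_mid (a point): Centre (half-way up) of the reference unit, yellow housing, same shape, on the other side of the jig from the fresh unit: leave it.
- nest (a point): Middle of the black nest pad (125 mm along the lane, 80 mm across), flat on the deck top between the rails, 60 mm above the table. Axes as the jig's.
- tray_pivot (a point): Middle of the tipping tray's hinge line, in its top face, level with the deck, 92 mm past the groove along the lane. Steel tray, 92 mm wide inside, side walls 12 mm high; its face reaches from 58 mm before this point to 95 mm past it, where a yellow lip 20 mm high closes it. x along the tray, z out of its face; turns with the tray.
- tray (a joint): Tilt of the tray in rad: 0 level (the start; a counterweight holds it so), 0.5 with its far end fully down. It tips when a unit's middle is 10 to 20 mm past the hinge line; the slick tray lets the unit slide down to the lip by itself, and its weight keeps the tray down.
- meter: Yellow hand meter lying on the table, 80 x 150 x 41 mm, origin under its middle: leave it.
- spool: Copper-coloured wire spool standing on the table, 70 mm across, 50 mm high, origin under its middle: leave it.

How it is judged (in metres and radians):
On the way, in this order (a step that is already met when the one before it is completed fails the run):
1. the gate plate hangs on the pin by its notch (y of gate_notch in the frame of pin between -0.008 and 0.008 m and z of gate_notch in the frame of pin between 0.001 and 0.007 m and x of gate_notch in the frame of pin between -0.013 and 0.013 m and angle between gate_mid's own z axis and vertical below 0.16 rad), for 0.2 s.
2. the tested unit has tipped the tray and lies against its end lip (value of joint tray above 0.42 rad and x of tested_mid in the frame of tray_pivot between 0.03 and 0.055 m and z of tested_mid in the frame of tray_pivot between 0.018 and 0.034 m), for 0.2 s.
3. the fresh unit stands on the nest pad (x of fresh_mid in the frame of nest between -0.015 and 0.015 m and y of fresh_mid in the frame of nest between -0.009 and 0.009 m and z of fresh_mid in the frame of nest between 0.021 and 0.031 m and angle between the x axis of fresh_mid and the x axis of jig, either way round below 0.15 rad and angle between fresh_mid's own z axis and vertical below 0.1 rad), for 0.2 s.
At the end, for the whole second after the job is handed in: Gate plate hung: notch top 1-7 mm above the pin axis, within 8 mm sideways, 13 mm along it, 0.16 rad of upright. Tray tipped over 0.42 rad, tested unit flat in it, centre 30-55 mm past the hinge. Fresh unit flat on the pad, within 15 mm along, 9 mm across, 0.15 rad. All at rest (all of step 1 and all of step 2 and all of step 3 and linear speed of each of gate_plate, tested_unit, fresh_unit below 0.02 m/s); the robot touches nothing.
It fails at once if the yellow reference unit is moved by more than 20 mm (distance of sample_mid from where it was at the start of the episode above 0.02 m).
It fails at once if the yellow meter is moved by more than 20 mm (distance of meter from where it was at the start of the episode above 0.02 m).
It fails at once if the wire spool is moved by more than 20 mm (distance of spool from where it was at the start of the episode above 0.02 m).
It fails at once if the gate plate is lifted by more than 20 mm (height (world z) of gate_mid above 0.106 m).
It fails at once if the tested unit is lifted by more than 20 mm (height (world z) of tested_mid above 0.106 m).
It also fails if it takes over 69 s, if anything falls off the work surface, if the arm or the gripper's body presses on something with over 40 N, if the wrist force passes 120 N, or if a joint passes its speed limit or range.

## Robot

A 7-joint arm with a two-finger parallel gripper is mounted at the origin on the work surface. World frame = base frame: x ahead of the robot, y to its left, z up, the work surface at z = 0. Lengths are in mm, angles in rad, forces in N, time in s.
With the tool pointing down it reaches from about 400 to 875 mm from the base axis. Payload 6.5 kg.
Tool frame: the origin (TCP) lies on the mounting face of the last link; the fingertips stand 173 mm ahead of it and the grasp point (between the pads) lies 155 mm ahead of it; x points along the fingers, z is the direction in which the jaws open and shut, and the axes are right-handed (so a half turn about x gives the same grasp; the last joint's range is limited). The gripper opens to 85 mm and grips with 20 to 120 N. Pads are 22 mm wide; open, the fingers measure 114 mm over their backs; the gripper's body (76 mm by 85 mm) begins 54 mm behind the grasp point. The pads swing forward as they close: fully open they stand 13 mm farther back than shut.
Start: joints at [-1.274, 0.536, -0.004, 1.538, 0.003, 1.067, -0.071], TCP at [230.671, 607.685, 404.69] pointing down, gripper open.
Joint ranges: [-2.7, 2.7], [-0.37, 2.16], [-1.27, 1.26], [0.24, 2.4], [-1.31, 4.45], [0.19, 1.91], [-2.76, 2.76]. Speed limits (rad/s): [2.39, 2.39, 3.14, 3.14, 3.14, 3.14, 3.14].

## Interface

Orientations are given as [roll, pitch, yaw] about the fixed x, y, z axes, in that order (R = Rz(yaw) Ry(pitch) Rx(roll)).
In Python, from plant import readout, optics, sign_off gives the robot as it stands.
- The arm moves only by the tool carry_out, never from a script. Its argument "commands" is a list of rows, each an object with "offset": the shift along the tool's x, y, z in cm, a list of three; "roll": the turn about the tool's x in degrees; "fingers": the finger opening in cm, from 0 to 8.54. A call has exactly 10 rows; each row is the pose to reach, as a shift and turn from the pose commanded when the call began, along the tool's axes at that moment; what a row does not reach only later rows make up. A row lasts 1/10 s, in which the tool goes at most 50 mm and 8.59 degrees, less where a joint would pass 70% of its speed; a pose out of reach is approached as far as the arm can. A call with a gripper value outside its range is refused whole. The fingers move at their own pace and stop on an object; "force" is the grip in N (left out, the last holds). Time passes only in rows, so rows that repeat a pose let the fingers close, or fill a call up. It gives the time, the measured TCP pose, the force and the opening at its end, in the units of the state.
- readout.get_state(): the state, without advancing time (a new reading comes with each control period).
- optics.capture(name): name is "scene" or "top" or "wrist"; returns a dict with "img" (420x560x3 uint8, red, green, blue), "vfov" (degrees; the focal length in pixels is half the picture's height over the tangent of half this angle, whatever the lens; pixels are square), "cx", "cy" (the principal point, pixels), "world_from_camera" (4x4, takes a point from camera to world coordinates); the wrist camera has in their place "T_tool_cam" (4x4, takes a point from camera to tool coordinates, whose origin is the TCP and whose axes are the tool frame's). Camera axes: x right, y up, looking along -z (the intrinsics and any distortion apply to the point x, -y, -z); pixel columns grow to the right and rows downward; lengths in mm; the calibration is good to about 2 mm. A picture is of the moment at which its call begins: read the wrist's pose just before it. There is no depth.
- sign_off(): hands the job in, once; it reports no verdict.
The state is a dict: "time": time; "joint_pos": joint angles; "qvel": joint speeds; "joint_torque": joint torques, N m; "eef_pos": TCP position; "eef_rot": TCP orientation; "contact_force": force on the tool from outside, world axes, zero at the start; "moment": the same for the moment, N m; "opening": opening from 0.0 (shut) to 1.0 (fully open).
Only numpy, scipy, OpenCV 4.12 (cv2) and the standard library are available. Lean on these libraries where they do the work, as an engineer would, in place of code of your own. Each camera call takes 0.05 s, during which the arm holds its last target.

## Working session

There is one attempt and no reset: what is moved stays moved. The work goes in short steps, Python scripts to look and compute and a tool call to move; the robot and the scene stay as the last step left them, time stands still between calls to the robot, and variables do not carry over. Pictures are saved under pics/ and viewed, and the job is handed in when it is done.

Besides the shell and the picture viewer there is one more tool, called after "Emit:" as name(argument=value, ...), one argument or row to a line, values as JSON. carry_out: Moves the arm, as the interface text tells. Its arguments: {"type":"object","properties":{"commands":{"type":"array","items":{"type":"object","properties":{"offset":{"type":"array","items":{"type":"number"}},"roll":{"type":"number"},"fingers":{"type":"number"}}}},"force":{"type":"number"}},"required":["commands"]}

```bash
mkdir -p pics; ls
cat > h.py <<'E'
import numpy as np, cv2
from plant import readout, optics
def snap(name,fn):
    st=readout.get_state(); c=optics.capture(name)
    cv2.imwrite('pics/'+fn+'.png',cv2.cvtColor(c['img'],cv2.COLOR_RGB2BGR))
    np.save('pics/'+fn+'.npy',dict(c=c,st=st),allow_pickle=True)
    return c,st
E
python3 - <<'E'
from h import *
for n in ['scene','top','wrist']:
    c,st=snap(n,n+'0'); print(n,{k:(np.round(v,3).tolist() if k!='img' else v.shape) for k,v in c.items()})
print(readout.get_state())
E
```

```text
pics
scene {'img': (420, 560, 3), 'vfov': 53.709, 'cx': 273.869, 'cy': 205.172, 'world_from_camera': [[0.382, -0.714, 0.586, 1178.301], [0.924, 0.291, -0.248, -223.782], [0.006, 0.636, 0.771, 898.409], [0.0, 0.0, 0.0, 1.0]]}
top {'img': (420, 560, 3), 'vfov': 54.511, 'cx': 291.832, 'cy': 212.465, 'world_from_camera': [[-0.022, 0.983, -0.184, 430.522], [-1.0, -0.021, 0.007, 13.859], [0.003, 0.184, 0.983, 987.721], [0.0, 0.0, 0.0, 1.0]]}
wrist {'img': (420, 560, 3), 'vfov': 60.907, 'cx': 283.028, 'cy': 208.686, 'T_tool_cam': [[0.0, 0.279, -0.96, 30.306], [0.0, 0.96, 0.279, 71.151], [1.0, -0.0, 0.0, -1.735], [0.0, 0.0, 0.0, 1.0]]}
{'time': 0.15, 'joint_pos': array([-1.27423719,  0.53701077, -0.00443946,  1.53864656,  0.00262461,
        1.06729009, -0.07117834]), 'qvel': array([-0.00081168, -0.00333475, -0.00021179, -0.00170879,  0.0008893 ,
        0.0003701 ,  0.00048619]), 'joint_torque': array([ 1.98953705e-03, -5.83784652e+01,  1.04997385e+00, -2.59354556e+01,
        1.24345167e-02,  6.41223189e-03, -1.81224976e-05]), 'eef_pos': array([230.56028092, 607.46370297, 404.00195682]), 'eef_rot': array([-3.05107611,  1.56944706, -1.84293322]), 'contact_force': array([-1.11391421, -0.26257247,  0.53369067]), 'moment': array([-0.00051058,  0.00803801, -0.02224927]), 'opening': 1.0014218770849443}
```

View pics/scene0.png

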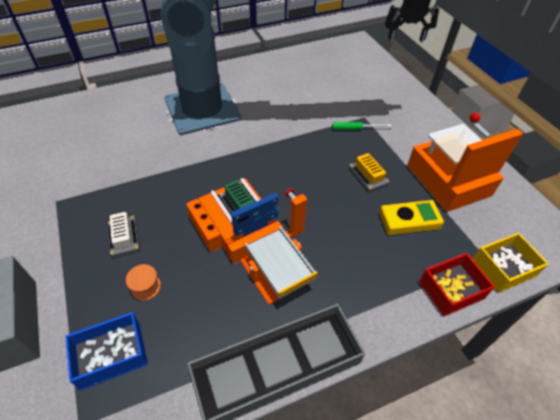

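View pics/top0.png

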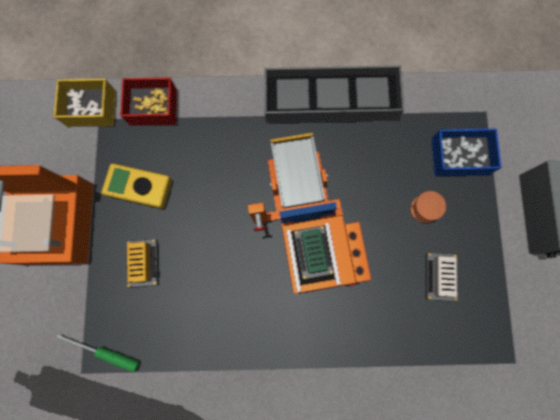

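View pics/wrist0.png

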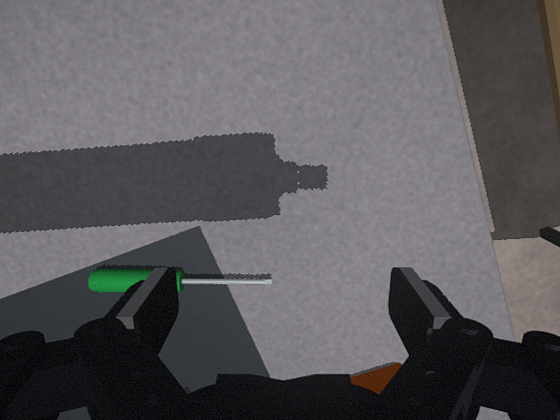

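Run:
```python
import cv2
a=cv2.imread('pics/top0.png')[120:310,230:390]; cv2.imwrite('pics/top0c.png',cv2.resize(a,None,fx=3.1,fy=3.1,interpolation=cv2.INTER_CUBIC))
a=cv2.imread('pics/scene0.png')[160:310,170:340]; cv2.imwrite('pics/scene0c.png',cv2.resize(a,None,fx=4,fy=4,interpolation=cv2.INTER_CUBIC))
```

```text
(no output)
```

View pics/top0c.png

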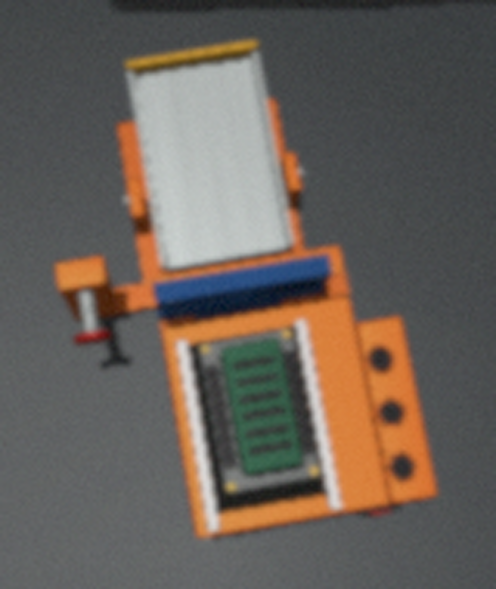

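View pics/scene0c.png

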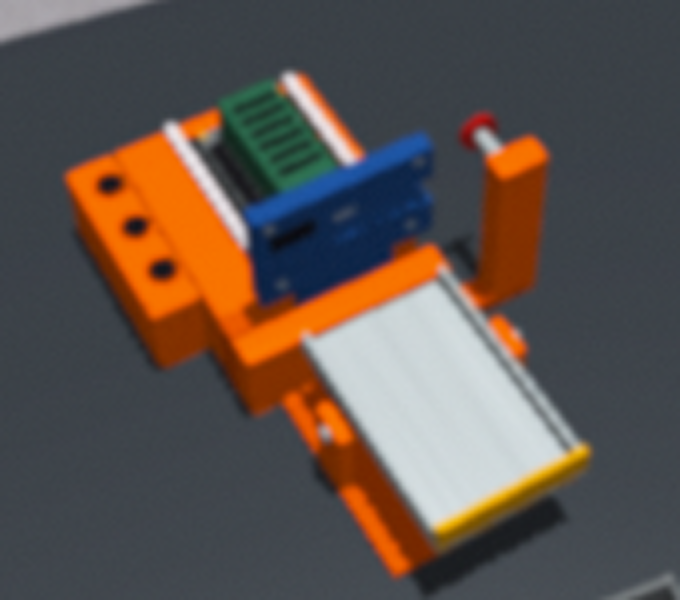

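```bash
cat >> h.py <<'E'
from scipy.spatial.transform import Rotation as Rn
def R_of(rpy): return Rn.from_euler('xyz',rpy).as_matrix()
def Twc(d):
    c,st=d['c'],d['st']
    if 'world_from_camera' in c: return c['world_from_camera']
    T=np.eye(4);T[:3,:3]=R_of(st['eef_rot']);T[:3,3]=st['eef_pos']
    return T@c['T_tool_cam']
def load(fn): return np.load('pics/'+fn+'.npy',allow_pickle=True).item()
def ray(d,uv):
    c=d['c'];f=c['img'].shape[0]/2/np.tan(np.radians(c['vfov'])/2)
    T=Twc(d);v=np.array([(uv[0]-c['cx'])/f,-(uv[1]-c['cy'])/f,-1.])
    return T[:3,3],T[:3,:3]@v
def onz(d,uv,z):
    o,v=ray(d,uv);return o+v*(z-o[2])/v[2]
def tri(pairs):
    A=np.zeros((3,3));b=np.zeros(3)
    for d,uv in pairs:
        o,v=ray(d,uv);v=v/np.linalg.norm(v);P=np.eye(3)-np.outer(v,v);A+=P;b+=P@o
    p=np.linalg.solve(A,b)
    g=[float(np.linalg.norm(np.cross(p-ray(d,u)[0],ray(d,u)[1]/np.linalg.norm(ray(d,u)[1])))) for d,u in pairs]
    return p,g
def proj(d,p):
    T=np.linalg.inv(Twc(d));q=T[:3,:3]@p+T[:3,3];c=d['c'];f=c['img'].shape[0]/2/np.tan(np.radians(c['vfov'])/2)
    return np.array([c['cx']+f*q[0]/-q[2],c['cy']-f*q[1]/-q[2]])
E
python3 - <<'E'
from h import *
t=load('top0');s=load('scene0')
T=lambda u,v:(230+u/3.1,120+v/3.1); S=lambda u,v:(170+u/4,160+v/4)
print(R_of(readout.get_state()['eef_rot']).round(3))
jc=[(-165,58),(-165,-120),(-30,-120),(30,-85)]
tp=[T(200,535),T(437,495),T(402,318),T(343,247)]
P=np.array([onz(t,p,60)[:2] for p in tp]);print(P.round(1))
J=np.array(jc,float);Jc=J-J.mean(0);Pc=P-P.mean(0)
a=np.arctan2((Jc[:,0]*Pc[:,1]-Jc[:,1]*Pc[:,0]).sum(),(Jc*Pc).sum())
R=np.array([[np.cos(a),-np.sin(a)],[np.sin(a),np.cos(a)]]);o=P.mean(0)-R@J.mean(0)
print('yaw',a,'orig',o,'res',(P-(J@R.T+o)).round(1))
for n,a_,b_ in [('pinhead',T(90,338),S(478,130)),('gateTopR(-y)',T(328,262),S(250,213)),('gateTopL',T(158,288),S(432,138)),('spooltop',(430,205),(142,277)),('corner -165,-120',T(437,495),S(66,175)),('corner 30,-85',T(343,247),S(240,355))]:
    print(n,tri([(t,a_),(s,b_)]))
# units
for n,px in [('white',(444,276)),('yellow',(142,263)),('meter',(137,186))]: print(n,onz(t,px,30).round(1))
E
```

```text
[[-0.    -0.935  0.355]
 [-0.001  0.355  0.935]
 [-1.    -0.    -0.001]]
[[ 421.7    5.1]
 [ 446.3 -167.3]
 [ 576.7 -148.8]
 [ 631.7 -107.3]]
yaw 0.13918490280987456 orig [591.56340339 -27.04178177] res [[ 1.6 -2.4]
 [ 1.5  1.4]
 [-1.8  1.2]
 [-1.4 -0.3]]
pinhead (array([558.92082927,  79.58405012, 114.54465635]), [0.44704380131323873, 0.44704380131330096])
gateTopR(-y) (array([600.82432541, -83.17723687, 157.10423925]), [0.9839136516302035, 0.9839136516302777])
gateTopL (array([586.48684283,  33.18254376, 156.01900873]), [3.038700085414716, 3.0387000854147534])
spooltop (array([ 616.7068425 , -317.41952494,   49.76342118]), [0.8100100103572829, 0.8100100103573777])
corner -165,-120 (array([ 446.82167949, -166.34305947,   57.31958908]), [1.5414631425428953, 1.5414631425429246])
corner 30,-85 (array([ 630.53567576, -105.99875917,   66.00357159]), [0.5749627125709555, 0.5749627125710084])
white [ 451.5 -343.5   30. ]
yellow [497.1 359.   30. ]
meter [682.7 379.4  30. ]
```

Emit:
carry_out(
  commands=[
    {"offset": [0, -27, -23], "roll": 60, "fingers": 0},
    {"offset": [0, -27, -23], "roll": 60, "fingers": 0},
    {"offset": [0, -27, -23], "roll": 60, "fingers": 0},
    {"offset": [0, -27, -23], "roll": 60, "fingers": 0},
    {"offset": [0, -27, -23], "roll": 60, "fingers": 0},
    {"offset": [0, -53.6, -45.7], "roll": 61.2, "fingers": 0},
    {"offset": [0, -53.6, -45.7], "roll": 61.2, "fingers": 0},
    {"offset": [0, -53.6, -45.7], "roll": 61.2, "fingers": 0},
    {"offset": [0, -53.6, -45.7], "roll": 61.2, "fingers": 0},
    {"offset": [0, -53.6, -45.7], "roll": 61.2, "fingers": 0},
  ],
)

```text
time: 1.15
eef_pos: [471.8, 167.6, 404.8]
eef_rot: [1.009, 1.57, 1.15]
contact_force: [0.4, 0.1, 0.8]
opening: 0.002
```

```bash
cat >> h.py <<'E'
def go(xyz,ang=None):
    "offset cm in tool axes to TCP target xyz, roll deg so that tool z azimuth = ang rad"
    st=readout.get_state();R=R_of(st['eef_rot']);z=np.arctan2(R[1,2],R[0,2])
    out=(R.T@(np.array(xyz)-st['eef_pos'])/10).round(2)
    print('t',round(st['time'],2),'at',st['eef_pos'].round(1),'zaz',round(z,3),'x',R[:,0].round(3),'F',st['contact_force'].round(1),'off',out.tolist(),'roll',None if ang is None else round(float(np.degrees(-(((ang-z)+np.pi)%(2*np.pi)-np.pi))),1))
E
python3 -c "
from h import *
go([569,-10,404.7],0.139)"
```

```text
t 1.15 at [471.8 167.6 404.8] zaz 0.14 x [ 0.  0. -1.] F [0.4 0.1 0.8] off [0.0, -18.94, 7.14] roll 0.1
```

Emit:
carry_out(
  commands=[
    {"offset": [0, -18.9, 7.1], "roll": 0, "fingers": 0},
    {"offset": [0, -18.9, 7.1], "roll": 0, "fingers": 0},
    {"offset": [0, -18.9, 7.1], "roll": 0, "fingers": 0},
    {"offset": [0, -18.9, 7.1], "roll": 0, "fingers": 0},
    {"offset": [0, -18.9, 7.1], "roll": 0, "fingers": 0},
    {"offset": [0, -18.9, 7.1], "roll": 0, "fingers": 0},
    {"offset": [0, -18.9, 7.1], "roll": 0, "fingers": 0},
    {"offset": [0, -18.9, 7.1], "roll": 0, "fingers": 0},
    {"offset": [0, -18.9, 7.1], "roll": 0, "fingers": 0},
    {"offset": [0, -18.9, 7.1], "roll": 0, "fingers": 0},
  ],
)

```text
time: 2.15
eef_pos: [567.8, -6.9, 404.8]
eef_rot: [1.466, 1.57, 1.607]
contact_force: [-0.3, 0.7, 0.1]
opening: 0.0
```

Run:
```python
from h import *
c,st=snap('wrist','w1'); go([569,-10,404.7],0.139)
a=cv2.imread('pics/w1.png'); cv2.imwrite('pics/w1b.png',cv2.resize(a,None,fx=1.4,fy=1.4,interpolation=cv2.INTER_CUBIC))
```

```text
t 2.2 at [567.8  -7.1 404.8] zaz 0.141 x [ 0.  0. -1.] F [0.2 0.3 0.7] off [0.01, -0.3, 0.07] roll 0.1
```

View pics/w1b.png

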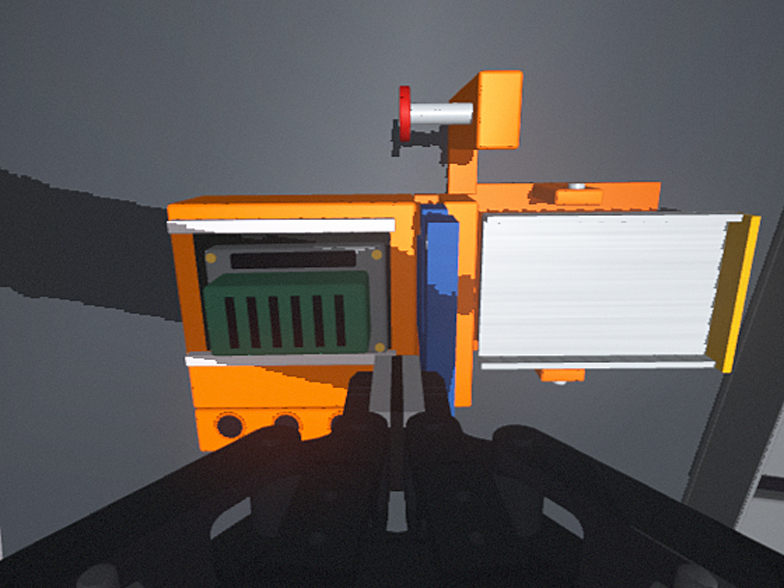

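Run:
```python
from h import *
w=load('w1');img=w['c']['img'].astype(int)
hsv=cv2.cvtColor(w['c']['img'],cv2.COLOR_RGB2HSV)
k=1.4
P=lambda u,v,z:onz(w,(u/k,v/k),z)
def J(p,o=np.array([591.6,-27.]),a=0.139):
    d=p[:2]-o;return np.array([np.cos(a)*d[0]+np.sin(a)*d[1],-np.sin(a)*d[0]+np.cos(a)*d[1]])
for n,u,v,z in [('pin at head',412,113,115),('pin at post',472,113,115),('head top',405,86,115),('head bot',405,140,115),
 ('rail+ left inner?',168,232,68),('rail+ right inner',395,231,68),('rail+ L outer',167,221,68),('rail+ R outer',395,220,68),('rail- left',186,357,68),('rail- right',380,355,68),
 ('deck left top',168,217,60),('deck leftdown',198,440,60),
 ('tray NL',484,216,60),('tray NR',482,355,60),('tray FL',741,217,60),('tray FR',713,357,60),
 ('gate topR +y',458,222,153),('gate topL +y',428,208,153),('gate top R -y',455,415,153),('gate side -y',420,390,60),
 ('unit housing NL',205,290,112),('NR',367,274,112),('lower L',213,355,112),('lower R',362,354,112)]:
    p=P(u,v,z);print(n,p.round(1),J(p).round(1))
m=cv2.inRange(img.astype(np.uint8),(190,190,190),(255,255,255))
n,l,s,c=cv2.connectedComponentsWithStats(m)
for i in range(1,n):
    if s[i][4]>150:
        pts=np.argwhere(l==i)[:,::-1].astype(np.float32);print(s[i],cv2.minAreaRect(pts))
```

```text
pin at head [562.3  78.7 115. ] [-14.4 108.7]
pin at post [591.4  82.8 115. ] [ 15.  108.8]
head top [557.1  90.3 115. ] [-17.9 121. ]
head bot [560.8  65.7 115. ] [-17.7  96. ]
rail+ left inner? [424.8  -8.   68. ] [-162.6   42. ]
rail+ right inner [563.2  12.4  68. ] [-22.6  43. ]
rail+ L outer [424.1  -1.2  68. ] [-162.3   48.8]
rail+ R outer [562.3  19.1  68. ] [-22.7  49.8]
rail- left [437.9 -90.3  68. ] [-161.   -41.4]
rail- right [565.  -70.7  68. ] [-32.4 -39.6]
deck left top [ 4.212e+02 -2.000e-01  6.000e+01] [-165.1   50.1]
deck leftdown [ 444.9 -157.7   60. ] [-163.4 -109.2]
tray NL [617.3  28.4  60. ] [33.2 51.3]
tray NR [633.9 -64.4  60. ] [ 36.7 -42.9]
tray FL [777.2  50.6  60. ] [194.6  51.1]
tray FR [789.8 -43.6  60. ] [194. -44.]
gate topR +y [588.5  34.  153. ] [ 5.4 60.8]
gate topL +y [574.4  38.2 153. ] [-8. 67.]
gate top R -y [603.9 -60.7 153. ] [  7.5 -35. ]
gate side -y [596.2 -96.3  60. ] [ -5.  -69.3]
unit housing NL [464.2 -27.2 112. ] [-126.2   17.4]
NR [550.6  -5.8 112. ] [-37.7  26.7]
lower L [470.1 -65.1 112. ] [-125.6  -20.9]
lower R [553.6 -52.6 112. ] [-41.1 -20. ]
[293  74  45  12 439] ((314.9994201660156, 79.97621154785156), (10.949277877807617, 44.082740783691406), 88.63607025146484)
[  342   153   189   101 16671] ((435.998291015625, 203.2822723388672), (99.41613006591797, 188.79225158691406), 89.5379409790039)
[ 119  157  163    9 1258] ((199.99998474121094, 160.99998474121094), (161.99996948242188, 7.999999046325684), 0.0)
[344 258 167   5 599] ((426.9995422363281, 260.43988037109375), (3.736736536026001, 166.01788330078125), 89.5692138671875)
```

```bash
cat >> h.py <<'E'
O=np.array([591.3,-25.]);A=0.141
def j2w(x,y,z): return [O[0]+np.cos(A)*x-np.sin(A)*y,O[1]+np.sin(A)*x+np.cos(A)*y,z]
def w2j(p):
    d=np.array(p[:2])-O;return np.array([np.cos(A)*d[0]+np.sin(A)*d[1],-np.sin(A)*d[0]+np.cos(A)*d[1]]).round(1)
E
python3 -c "
from h import *
go(j2w(0,-95,259),A)"
```

```text
t 2.2 at [567.8  -7.1 404.8] zaz 0.141 x [ 0.  0. -1.] F [0.2 0.3 0.7] off [14.58, -11.6, 2.07] roll 0.0
```

Emit:
carry_out(
  commands=[
    {"offset": [0, -5, 1], "roll": 0, "fingers": 0},
    {"offset": [0, -9.8, 2.0], "roll": 0, "fingers": 0},
    {"offset": [0, -11.6, 2.1], "roll": 0, "fingers": 0},
    {"offset": [3, -11.6, 2.1], "roll": 0, "fingers": 0},
    {"offset": [6.5, -11.6, 2.1], "roll": 0, "fingers": 0},
    {"offset": [10, -11.6, 2.1], "roll": 0, "fingers": 0},
    {"offset": [13, -11.6, 2.1], "roll": 0, "fingers": 0},
    {"offset": [14.6, -11.6, 2.1], "roll": 0, "fingers": 0},
    {"offset": [14.6, -11.6, 2.1], "roll": 0, "fingers": 0},
    {"offset": [14.6, -11.6, 2.1], "roll": 0, "fingers": 0},
  ],
)

```text
time: 3.2
eef_pos: [605.5, -120.0, 259.7]
eef_rot: [-0.419, 1.569, -0.279]
contact_force: [-0.1, 0.3, 0.6]
opening: -0.0
```

Run:
```python
from h import *
c,st=snap('wrist','w2'); c,_=snap('scene','s2');go(j2w(0,-95,259),A)
print(w2j(st['eef_pos']))
a=cv2.imread('pics/w2.png'); b=cv2.imread('pics/s2.png')[130:310,150:340]
cv2.imwrite('pics/ws2.png',np.hstack([cv2.resize(a,(400,300)),cv2.resize(b,(400,379))[:300]]))
cv2.imwrite('pics/s2c.png',cv2.resize(b,None,fx=3.1,fy=3.1,interpolation=cv2.INTER_CUBIC))
```

```text
t 3.3 at [ 605.8 -120.   260.5] zaz 0.14 x [ 0.003 -0.    -1.   ] F [ 0.9 -0.4 -0.4] off [0.15, 0.11, -0.1] roll -0.1
[  0.7 -96. ]
```

View pics/s2c.png

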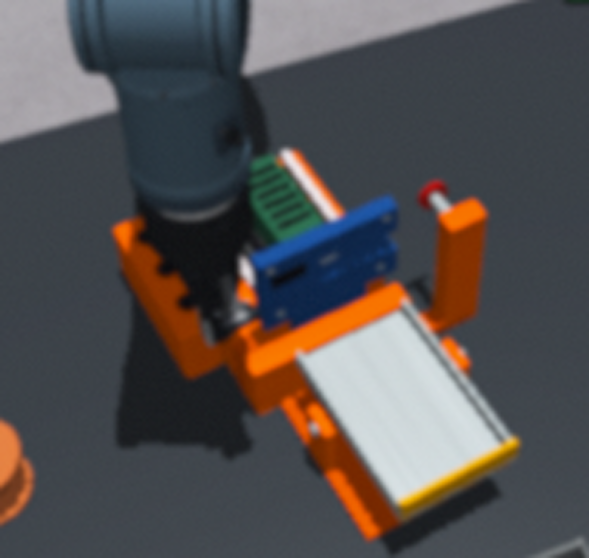

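View pics/w2.png

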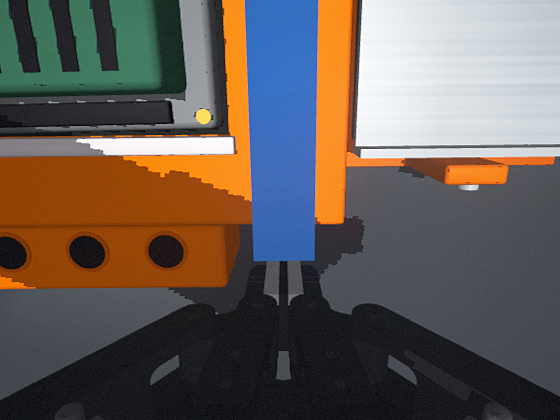

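Run:
```python
from h import *
w=load('w2')
for u in (253,315): p=onz(w,(u,260),153);print(p.round(1),w2j(p))
for u in (246,318): p=onz(w,(u,5),153);print(p.round(1),w2j(p))
s=load('s2');print(proj(s,np.array(j2w(0,-96,86))),proj(w,np.array(j2w(0,-85,86))),proj(w,np.array(j2w(0,-85,98))))
go(j2w(0,-95,259),A)
```

```text
[592.7 -86.7 153. ] [ -7.3 -61.3]
[606.9 -84.7 153. ] [  7.1 -61.3]
[585.2 -34.3 153. ] [-7.4 -8.4]
[598.8 -32.4 153. ] [ 6.4 -8.4]
[220.06423776 237.59044314] [283.55443033 245.70337521] [283.65668277 257.10283165]
t 3.3 at [ 605.8 -120.   260.5] zaz 0.14 x [ 0.003 -0.    -1.   ] F [ 0.9 -0.4 -0.4] off [0.15, 0.11, -0.1] roll -0.1
```

Emit:
carry_out(
  commands=[
    {"offset": [0.1, 1.2, -0.1], "roll": 0, "fingers": 0},
    {"offset": [0.1, 2.1, -0.1], "roll": 0, "fingers": 0},
    {"offset": [0.1, 2.5, -0.1], "roll": 0, "fingers": 0},
    {"offset": [0.1, 3.0, -0.1], "roll": 0, "fingers": 0},
    {"offset": [0.1, 3.5, -0.1], "roll": 0, "fingers": 0},
    {"offset": [0.1, 4.0, -0.1], "roll": 0, "fingers": 0},
    {"offset": [0.1, 4.5, -0.1], "roll": 0, "fingers": 0},
    {"offset": [0.1, 5.0, -0.1], "roll": 0, "fingers": 0},
    {"offset": [0.1, 5.5, -0.1], "roll": 0, "fingers": 0},
    {"offset": [0.1, 6.0, -0.1], "roll": 0, "fingers": 0},
  ],
)

```text
time: 4.3
eef_pos: [595.6, -60.2, 257.7]
eef_rot: [-0.356, 1.571, -0.216]
contact_force: [0.1, -2.3, 0.9]
opening: 0.0
```

```bash
cat >> h.py <<'E'
def view(i,crop=(130,310,150,340)):
    c,st=snap('wrist','w%s'%i); go(j2w(0,0,259),A); print('jig',w2j(st['eef_pos']))
    c,_=snap('scene','s%s'%i)
    a=cv2.imread('pics/w%s.png'%i); b=cv2.imread('pics/s%s.png'%i)[crop[0]:crop[1],crop[2]:crop[3]]
    b=cv2.resize(b,(int(300*b.shape[1]/b.shape[0]),300),interpolation=cv2.INTER_CUBIC)
    cv2.imwrite('pics/v%s.png'%i,np.hstack([cv2.resize(a,(400,300)),b]))
E
python3 -c "
from h import *
view(3)"
```

```text
t 4.35 at [595.4 -58.8 257.5] zaz 0.141 x [-0.001  0.001 -1.   ] F [0.  0.2 0.8] off [-0.15, 3.4, 0.07] roll 0.0
jig [ -0.7 -35.4]
```

View pics/v3.png

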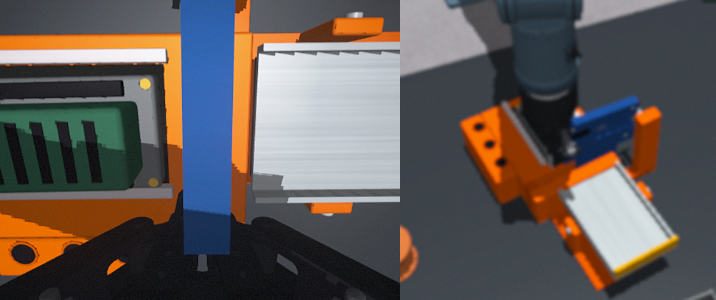

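Run:
```python
from h import *
w=load('w3')
b=w['c']['img'].astype(int); m=(b[:,:,2]>b[:,:,0]*1.6)&(b[:,:,2]>60)
ys,xs=np.where(m);print(ys.max(),xs[ys>350].min(),xs[ys>350].max())
p=onz(w,(289,ys.max()+1),153);print(w2j(p),w2j(onz(w,(xs[ys>350].min(),352),153)),w2j(onz(w,(xs[ys>350].max()+1,352),153)))
```

```text
355 257 321
[ -0.4 -25.5] [ -8.3 -24.3] [  7.7 -24.3]
```

Emit:
carry_out(
  commands=[
    {"offset": [0, 0.5, 0.05], "roll": 0, "fingers": 0},
    {"offset": [0, 1.0, 0.05], "roll": 0, "fingers": 0},
    {"offset": [0, 1.5, 0.05], "roll": 0, "fingers": 0},
    {"offset": [0, 2.0, 0.05], "roll": 0, "fingers": 0},
    {"offset": [0, 2.5, 0.05], "roll": 0, "fingers": 0},
    {"offset": [0, 3.0, 0.05], "roll": 0, "fingers": 0},
    {"offset": [0, 3.5, 0.05], "roll": 0, "fingers": 0},
    {"offset": [0, 4.0, 0.05], "roll": 0, "fingers": 0},
    {"offset": [0, 4.5, 0.05], "roll": 0, "fingers": 0},
    {"offset": [0, 5.0, 0.05], "roll": 0, "fingers": 0},
  ],
)

```text
time: 5.4
eef_pos: [589.1, -10.5, 257.7]
eef_rot: [1.012, 1.571, 1.152]
contact_force: [1.4, -1.4, 0.1]
opening: 0.001
```

```bash
python3 -c "
from h import *
view(4)"
```

```text
t 5.45 at [589.   -9.4 257.6] zaz 0.141 x [-0.     0.001 -1.   ] F [-0.3  0.2 -0.7] off [-0.14, -1.57, 0.01] roll 0.0
jig [-0.2 14.7]
```

View pics/v4.png

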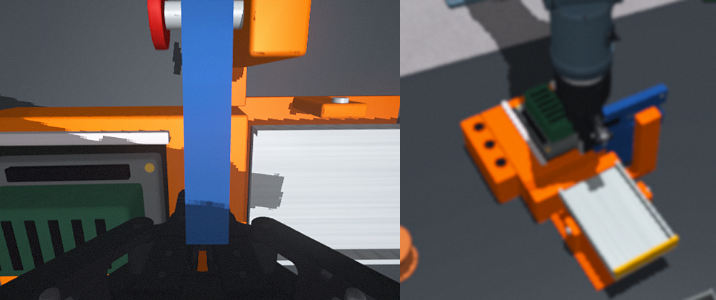

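```bash
cat >> h.py <<'E'
def edge(i,z=153):
    w=load('w%s'%i);b=w['c']['img'].astype(int); m=(b[:,:,2]>b[:,:,0]*1.6)&(b[:,:,2]>60)
    m[:, :200]=0;m[:,380:]=0
    ys,xs=np.where(m);r=ys.max();q=xs[ys>r-6]
    print('edge row',r,q.min(),q.max(),w2j(onz(w,(q.mean(),r+1),z)))
    p=proj(w,np.array(j2w(0,106,115)));print('pin proj',p)
E
python3 -c "
from h import *
edge(4)
w=load('w4')
# pin axis seen: rows (scaled 0.714)
for u,v in [((163+182)/2*1.4,14*1.4),(238*1.4,14*1.4)]: print(w2j(onz(w,(u,v),115)))
"
```

```text
edge row 341 260 319 [ 0.2 28.7]
pin proj [287.59229698  24.89225432]
[-13.1 107.4]
[ 13.  107.4]
```

Emit:
carry_out(
  commands=[
    {"offset": [0, 0.5, 0], "roll": 0, "fingers": 0},
    {"offset": [0, 0.9, 0], "roll": 0, "fingers": 0},
    {"offset": [0, 1.3, 0], "roll": 0, "fingers": 0},
    {"offset": [0, 1.6, 0], "roll": 0, "fingers": 0},
    {"offset": [0, 1.8, 0], "roll": 0, "fingers": 0},
    {"offset": [0, 1.95, 0], "roll": 0, "fingers": 0},
    {"offset": [0, 2.05, 0], "roll": 0, "fingers": 0},
    {"offset": [0, 2.15, 0], "roll": 0, "fingers": 0},
    {"offset": [0, 2.15, 0], "roll": 0, "fingers": 0},
    {"offset": [0, 2.15, 0], "roll": 0, "fingers": 0},
  ],
)

```text
time: 6.5
eef_pos: [586.2, 10.3, 257.8]
eef_rot: [-0.431, 1.571, -0.292]
contact_force: [0.7, -2.9, 1.6]
opening: 0.004
```

```bash
python3 -c "
from h import *
view(5);edge(5);edge(5,143)"
```

```text
t 6.55 at [586.2  10.2 257.7] zaz 0.14 x [ 0. -0. -1.] F [ 1.4 -2.2  0.8] off [-0.13, -3.56, 0.02] roll -0.1
jig [-0.1 35.6]
edge row 315 265 313 [ 0.1 56.8]
pin proj [287.06764991 101.45504172]
edge row 315 265 313 [ 0.3 50.3]
pin proj [287.06764991 101.45504172]
```

View pics/v5.png

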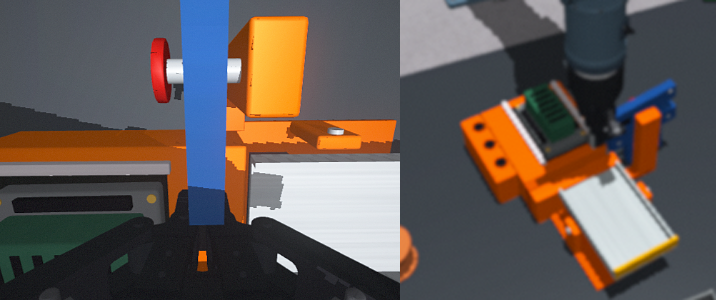

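```bash
python3 -c "
from h import *
b=cv2.imread('pics/s5.png')[170:250,270:340];cv2.imwrite('pics/s5c.png',cv2.resize(b,None,fx=7,fy=7,interpolation=cv2.INTER_CUBIC))
c,st=snap('top','t5')
b=cv2.imread('pics/t5.png')[180:270,230:340];cv2.imwrite('pics/t5c.png',cv2.resize(b,None,fx=6,fy=6,interpolation=cv2.INTER_CUBIC))"
```

```text
(no output)
```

View pics/s5c.png

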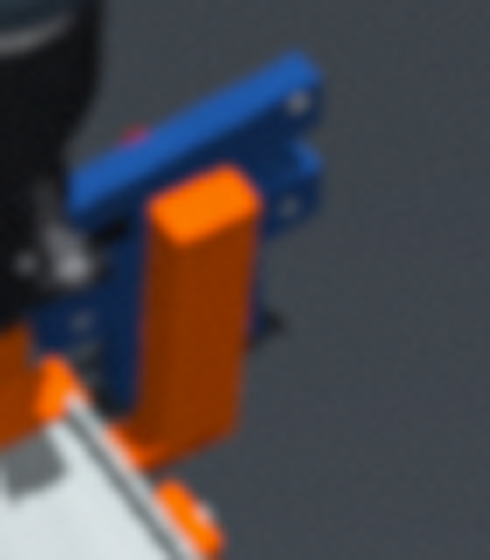

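View pics/w5.png

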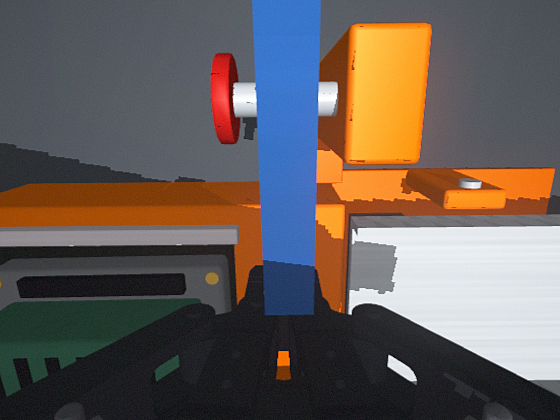

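Emit:
carry_out(
  commands=[
    {"offset": [0, -0.3, 0], "roll": 0, "fingers": 0},
    {"offset": [0, -0.7, 0], "roll": 0, "fingers": 0},
    {"offset": [0, -1.2, 0], "roll": 0, "fingers": 0},
    {"offset": [0, -2, 0], "roll": 0, "fingers": 0},
    {"offset": [0, -2.8, 0], "roll": 0, "fingers": 0},
    {"offset": [0, -3.4, 0], "roll": 0, "fingers": 0},
    {"offset": [0, -3.5, 0], "roll": 0, "fingers": 0},
    {"offset": [0, -3.5, 0], "roll": 0, "fingers": 0},
    {"offset": [0, -3.5, 0], "roll": 0, "fingers": 0},
    {"offset": [0, -3.5, 0], "roll": 0, "fingers": 0},
  ],
)

```text
time: 7.65
eef_pos: [591.0, -23.8, 257.7]
eef_rot: [1.652, 1.57, 1.793]
contact_force: [1.1, 0.5, 0.7]
opening: 0.003
```

```bash
python3 -c "
from h import *
view(6)
b=cv2.imread('pics/s6.png')[170:250,270:340];b=cv2.resize(b,None,fx=5,fy=5,interpolation=cv2.INTER_CUBIC)
a=cv2.resize(cv2.imread('pics/w6.png'),(440,330))
o=np.zeros((400,790,3),np.uint8);o[:330,:440]=a;o[:400,440:]=b;cv2.imwrite('pics/v6.png',o)"
```

```text
t 7.7 at [591.  -23.8 257.7] zaz 0.141 x [-0.  0. -1.] F [ 0.   0.7 -0. ] off [-0.13, -0.12, 0.01] roll -0.0
jig [-0.1  1.2]
```

View pics/v6.png

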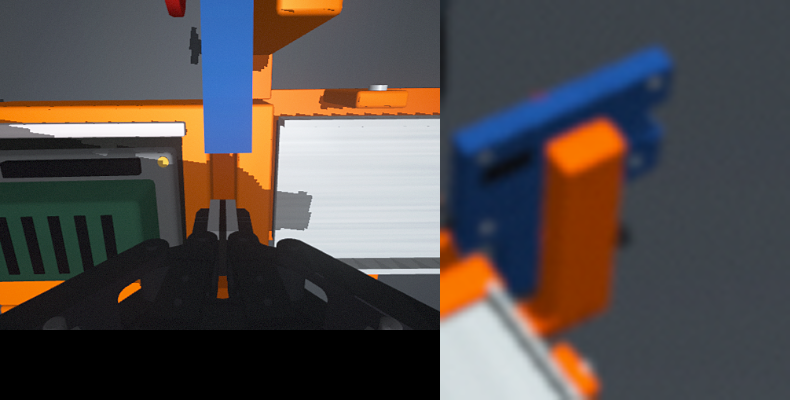

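```bash
python3 -c "
from h import *
b=cv2.imread('pics/s6.png')[170:250,270:340];cv2.imwrite('pics/s6c.png',cv2.resize(b,None,fx=7,fy=7,interpolation=cv2.INTER_CUBIC))
w=load('w6');b=w['c']['img'].astype(int);m=(b[:,:,2]>b[:,:,0]*1.5)&(b[:,:,2]>60);m[:,:230]=0;m[:,360:]=0
for r in (2,60,120,170,188,192,194,196,200): x=np.where(m[r])[0];print(r,(x.min(),x.max(),x.max()-x.min()+1) if len(x) else None)
"
```

```text
2 (np.int64(254), np.int64(322), np.int64(69))
60 (np.int64(256), np.int64(321), np.int64(66))
120 (np.int64(258), np.int64(320), np.int64(63))
170 (np.int64(260), np.int64(319), np.int64(60))
188 (np.int64(261), np.int64(319), np.int64(59))
192 (np.int64(261), np.int64(319), np.int64(59))
194 (np.int64(261), np.int64(308), np.int64(48))
196 None
200 None
```

View pics/s6c.png

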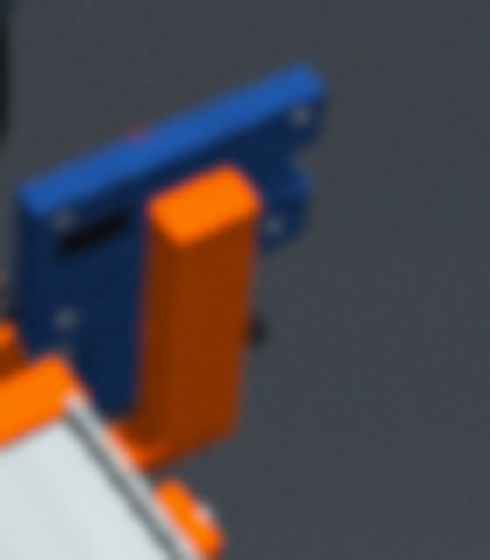

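```bash
python3 -c "
from h import *
w=load('w6');s=load('s6')
p,g=tri([(w,(319.5,194.5)),(s,(273.6,200.4))]);print('trail top +x',p,g,w2j(p))
# leading corner on plane jig x=+7
n=np.array([np.cos(A),np.sin(A),0]);
def onx(d,uv,x):
    o,v=ray(d,uv);t=(x-n@(o-np.array([*O,0])))/(n@v);return o+t*v
for uv in [(273.6,200.4),(316,183.1)]:
    q=onx(s,uv,7);print(q,w2j(q))
# row-wise width slope -> tilt
c=w['c'];f=210/np.tan(np.radians(c['vfov'])/2)
# widths-based depth
for r,wd in [(2,69),(60,66),(120,63),(170,60),(190,59)]:
    d=14*f/wd; o,v=ray(w,(290,r)); q=o+v*d; print(r,q.round(1),w2j(q))
t=load('t5')
"
```

```text
trail top +x [591.15659977  24.46386404 143.48864961] [1.084871588980988, 1.0848715889809495] [ 6.8 49. ]
[591.53581634  23.14891421 144.82720505] [ 7.  47.6]
[574.32630793 144.39224434 138.44002149] [  7.  170.1]
2 [578.6  64.8 146.1] [ 0.1 90.7]
60 [580.2  54.  145.8] [ 0.1 79.8]
120 [582.   41.8 145.7] [ 0.2 67.4]
170 [583.7  30.6 144.8] [ 0.3 56.1]
190 [584.4  25.8 144.8] [ 0.3 51.3]
```

Emit:
carry_out(
  commands=[
    {"offset": [-5, 0, 0], "roll": -8, "fingers": 0},
    {"offset": [-8, 0, -2], "roll": -16, "fingers": 0},
    {"offset": [-9, 0, -6], "roll": -24, "fingers": 0},
    {"offset": [-9, 0, -10.5], "roll": -32, "fingers": 0},
    {"offset": [-9, 0, -14.5], "roll": -40, "fingers": 0},
    {"offset": [-9, 0, -17], "roll": -48, "fingers": 0},
    {"offset": [-9, 0, -17], "roll": -56, "fingers": 0},
    {"offset": [-9, 0, -17], "roll": -64, "fingers": 0},
    {"offset": [-9, 0, -17], "roll": -72, "fingers": 0},
    {"offset": [-9, 0, -17], "roll": -80, "fingers": 0},
  ],
)

```text
time: 8.75
eef_pos: [422.6, -47.9, 347.9]
eef_rot: [-1.399, 1.57, 0.143]
contact_force: [-0.6, -0.2, -0.2]
opening: -0.003
```

```bash
python3 -c "
from h import *
view(7);go(j2w(-168,-1,258),A+np.pi/2)"
```

```text
t 8.8 at [422.6 -48.  347.9] zaz 1.549 x [ 0.  0. -1.] F [0.3 0.2 0.1] off [8.89, -16.81, 2.67] roll 80.7
jig [-170.3    1. ]
t 8.85 at [422.6 -48.  347.9] zaz 1.537 x [ 0.  0. -1.] F [0.3 0.3 0. ] off [8.99, -0.25, -0.15] roll -10.0
```

View pics/w7.png

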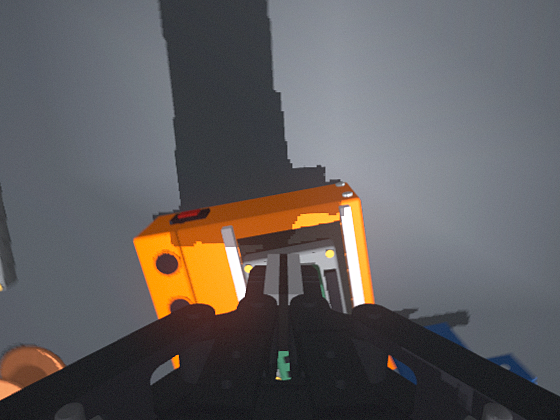

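```bash
python3 -c "
from h import *
w=load('w7')
b=cv2.imread('pics/w7.png')[180:350,130:390];cv2.imwrite('pics/w7c.png',cv2.resize(b,None,fx=3,fy=3,interpolation=cv2.INTER_CUBIC))
w['st']['eef_rot']=readout.get_state()['eef_rot']
for u,v,z in [(248,268,78),(330,254,78),(333,245,78),(143,236,60),(348,188,60),(320,268,112)]: print(u,v,w2j(onz(w,(u,v),z)))
"
```

```text
248 268 [-132.3  -33.3]
330 254 [-132.9   27.5]
333 245 [-139.4   30.6]
143 236 [-164.4 -110.8]
348 188 [-174.7   49. ]
320 268 [-139.9   17.8]
```

View pics/w7c.png

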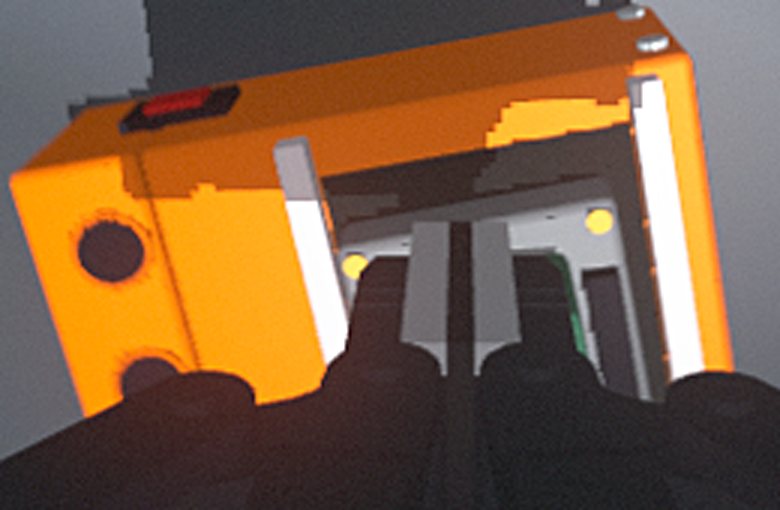

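```bash
python3 -c "
from h import *
w=load('w7')
w['st']['eef_rot']=readout.get_state()['eef_rot']
for u,v,z in [(239.3,240,60),(339,221,60),(290,231,60),(222,229,68),(341,207,68)]: print(u,v,w2j(onz(w,(u,v),z)))
"
```

```text
239.3 240 [-148.4  -38.6]
339 221 [-150.4   39.1]
290 231 [-148.9    1.1]
222 229 [-162.   -47.8]
341 207 [-163.6   41.1]
```

Emit:
carry_out(
  commands=[
    {"offset": [0, 0, -0.3], "roll": -8, "fingers": 0},
    {"offset": [1.5, -0.2, -0.3], "roll": -10, "fingers": 0},
    {"offset": [5, -0.2, -0.3], "roll": -10, "fingers": 0},
    {"offset": [8, -0.2, -0.3], "roll": -10, "fingers": 0},
    {"offset": [9, -0.2, -0.3], "roll": -10, "fingers": 0},
    {"offset": [9, -0.4, -0.3], "roll": -10, "fingers": 0},
    {"offset": [9, -0.8, -0.3], "roll": -10, "fingers": 0},
    {"offset": [9, -1.2, -0.3], "roll": -10, "fingers": 0},
    {"offset": [9, -1.2, -0.3], "roll": -10, "fingers": 0},
    {"offset": [9, -1.2, -0.3], "roll": -10, "fingers": 0},
  ],
)

```text
time: 9.85
eef_pos: [435.0, -51.4, 258.4]
eef_rot: [-1.689, 1.569, 0.021]
contact_force: [-0.2, -0.6, 0.3]
opening: 0.002
```

```bash
python3 -c "
from h import *
view(8);go(j2w(-130,-2.5,258),A+np.pi/2)"
```

```text
t 9.9 at [434.7 -51.4 258.2] zaz 1.71 x [ 0.001  0.    -1.   ] F [-0.  -0.9  0.3] off [-0.07, -15.88, 0.44] roll 89.9
jig [-158.5   -4.2]
t 9.95 at [434.5 -51.4 258. ] zaz 1.711 x [ 0.001  0.    -1.   ] F [-0.4  0.1  0.5] off [0.01, -2.89, 0.17] roll -0.1
```

View pics/v8.png

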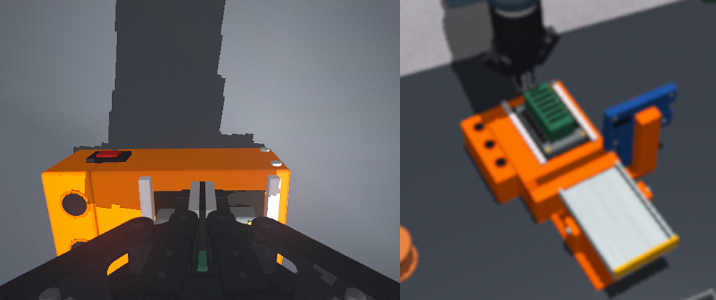

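Emit:
carry_out(
  commands=[
    {"offset": [0, -0.8, 0.1], "roll": 0, "fingers": 0},
    {"offset": [0, -1.4, 0.1], "roll": 0, "fingers": 0},
    {"offset": [0, -1.9, 0.1], "roll": 0, "fingers": 0},
    {"offset": [0, -2.5, 0.1], "roll": 0, "fingers": 0},
    {"offset": [0, -3.2, 0.1], "roll": 0, "fingers": 0},
    {"offset": [0, -3.9, 0.1], "roll": 0, "fingers": 0},
    {"offset": [0, -4.6, 0.1], "roll": 0, "fingers": 0},
    {"offset": [0, -5.3, 0.1], "roll": 0, "fingers": 0},
    {"offset": [0, -6.0, 0.1], "roll": 0, "fingers": 0},
    {"offset": [0, -6.7, 0.1], "roll": 0, "fingers": 0},
  ],
)

```text
time: 10.95
eef_pos: [501.4, -41.0, 257.6]
eef_rot: [1.608, 1.571, -2.965]
contact_force: [-0.9, -0.7, -1.1]
opening: 0.005
```

```bash
python3 -c "
from h import *
view(9);go(j2w(-30,-2.5,258),A+np.pi/2)"
```

```text
t 11.0 at [502.5 -40.7 257.9] zaz 1.711 x [ 0.002  0.    -1.   ] F [ 0.3  0.3 -0.4] off [-0.09, -9.01, 0.32] roll 90.0
jig [-91.3  -3.2]
t 11.05 at [502.1 -40.8 257.9] zaz 1.711 x [ 0.002  0.    -1.   ] F [ 0.3  0.2 -0.4] off [0.01, -6.05, 0.07] roll -0.0
```

View pics/v9.png

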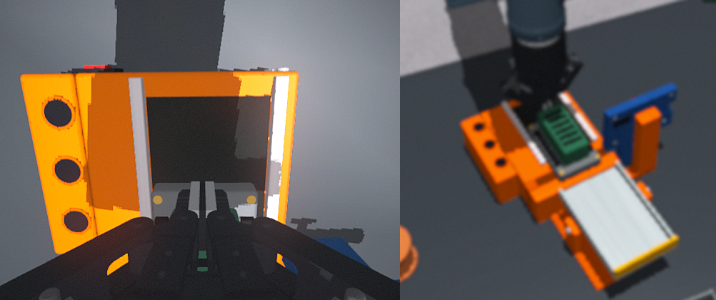

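Emit:
carry_out(
  commands=[
    {"offset": [0, -0.6, 0.05], "roll": 0, "fingers": 0},
    {"offset": [0, -1.3, 0.05], "roll": 0, "fingers": 0},
    {"offset": [0, -2.0, 0.05], "roll": 0, "fingers": 0},
    {"offset": [0, -2.7, 0.05], "roll": 0, "fingers": 0},
    {"offset": [0, -3.4, 0.05], "roll": 0, "fingers": 0},
    {"offset": [0, -4.1, 0.05], "roll": 0, "fingers": 0},
    {"offset": [0, -4.8, 0.05], "roll": 0, "fingers": 0},
    {"offset": [0, -5.5, 0.05], "roll": 0, "fingers": 0},
    {"offset": [0, -6.2, 0.05], "roll": 0, "fingers": 0},
    {"offset": [0, -6.9, 0.05], "roll": 0, "fingers": 0},
  ],
)

```text
time: 12.05
eef_pos: [569.7, -30.9, 257.7]
eef_rot: [-1.81, 1.571, -0.099]
contact_force: [-3.3, -0.1, 2.2]
opening: 0.0
```

```bash
python3 -c "
from h import *
view(10);go(j2w(45,-2.5,258),A+np.pi/2)"
```

```text
t 12.1 at [570.8 -30.5 257.9] zaz 1.711 x [ 0.002  0.    -1.   ] F [ 0.  -0.6  0.2] off [-0.11, -2.11, 0.26] roll 90.0
jig [-22.3  -2.8]
t 12.15 at [570.4 -30.6 257.9] zaz 1.711 x [ 0.003  0.    -1.   ] F [-0.  -0.5  0.6] off [0.0, -6.64, 0.02] roll -0.0
```

View pics/v10.png

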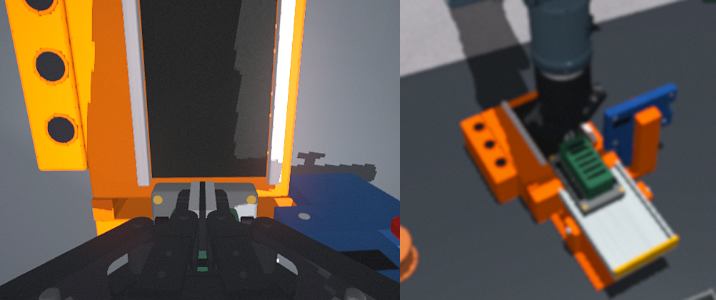

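View pics/w10.png

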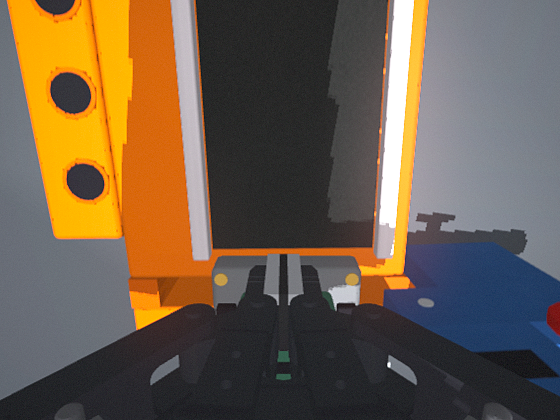

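```bash
python3 -c "
from h import *
b=cv2.imread('pics/s10.png')[160:270,240:340];cv2.imwrite('pics/s10c.png',cv2.resize(b,None,fx=5.4,fy=5.4,interpolation=cv2.INTER_CUBIC))
s=load('s10')
for y in (30,40,48): 
  for z in (100,120,143): print(y,z,((proj(s,np.array(j2w(-22,y,z)))-[240,160])*5.4).round())
w=load('w10')
for z in (110,130,150,170): print(z,w2j(onz(w,(375,312),z)),w2j(onz(w,(190,312),z)))
"
```

```text
30 100 [116. 254.]
30 120 [115. 226.]
30 143 [114. 193.]
40 100 [135. 246.]
40 120 [134. 218.]
40 143 [134. 185.]
48 100 [150. 239.]
48 120 [150. 211.]
48 143 [149. 178.]
110 [-19.8  30.3] [-19.8 -38.9]
130 [-32.5  24.4] [-32.5 -32.9]
150 [-45.2  18.6] [-45.2 -27. ]
170 [-57.8  12.8] [-57.8 -21. ]
```

View pics/s10c.png

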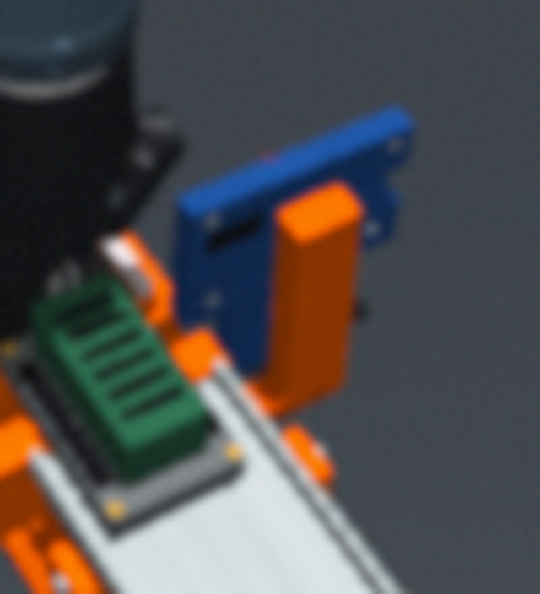

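```bash
python3 -c "
from h import *
w=load('w10')
n=np.array([np.cos(A),np.sin(A),0])
for uv in [(283,254),(283,280)]:
  for x in (-33.3,-22.3):
    o,v=ray(w,uv);t=(x-n@(o-np.array([*O,0])))/(n@v);print(uv,x,(o+t*v).round(1))
w=load('w8')
m=proj(load('w8'),np.array(j2w(-158.5-11,-4,85)));print(m)
for z in (80,90,100): print(z,proj(load('w10'),np.array(j2w(-33.3,-2.8,z))),proj(load('w10'),np.array(j2w(-22.3,-2.8,z))))
"
```

```text
(283, 254) -33.3 [558.9 -33.8  87. ]
(283, 254) -22.3 [569.8 -32.2  61.6]
(283, 280) -33.3 [558.9 -33.7 110.5]
(283, 280) -22.3 [569.8 -32.2  89.3]
[286.58133587 251.2201567 ]
80 [286.00728327 247.7017636 ] [285.96597722 270.30531236]
90 [286.18227461 256.90984305] [286.13482517 280.75534306]
100 [286.38138588 267.38711772] [286.32644455 292.61470279]
```

Emit:
carry_out(
  commands=[
    {"offset": [0, 0.4, 0], "roll": 0, "fingers": 0},
    {"offset": [-1.7, 0.5, -0.4], "roll": 0, "fingers": 0},
    {"offset": [-1.7, 0.3, -0.4], "roll": 0, "fingers": 0},
    {"offset": [-1.7, -0.3, -0.4], "roll": 0, "fingers": 0},
    {"offset": [-1.7, -1.0, -0.4], "roll": 0, "fingers": 0},
    {"offset": [-1.7, -1.7, -0.4], "roll": 0, "fingers": 0},
    {"offset": [-1.7, -2.4, -0.4], "roll": 0, "fingers": 0},
    {"offset": [-1.7, -3.1, -0.4], "roll": 0, "fingers": 0},
    {"offset": [-1.7, -3.8, -0.4], "roll": 0, "fingers": 0},
    {"offset": [-1.7, -4.5, -0.4], "roll": 0, "fingers": 0},
  ],
)

```text
time: 13.15
eef_pos: [614.7, -28.5, 274.4]
eef_rot: [0.964, 1.571, 2.675]
contact_force: [-1.2, -0.9, -1.1]
opening: -0.004
```

```bash
python3 -c "
from h import *
view(11);go(j2w(50,-6,275),A+np.pi/2)
b=cv2.imread('pics/s11.png')[160:290,230:350];b=cv2.resize(b,(369,400),interpolation=cv2.INTER_CUBIC)
a=cv2.resize(cv2.imread('pics/w11.png'),(430,322))
o=np.zeros((400,799,3),np.uint8);o[:322,:430]=a;o[:400,430:]=b;cv2.imwrite('pics/v11.png',o)"
```

```text
t 13.2 at [615.8 -28.2 274.8] zaz 1.711 x [ 0.002  0.    -1.   ] F [ 0.6 -0.1 -0.6] off [1.57, 2.39, 0.66] roll 90.0
jig [22.7 -6.7]
t 13.25 at [615.4 -28.3 274.8] zaz 1.711 x [ 0.002  0.    -1.   ] F [0.4 0.  0.7] off [-0.01, -2.66, 0.06] roll -0.0
```

View pics/v11.png

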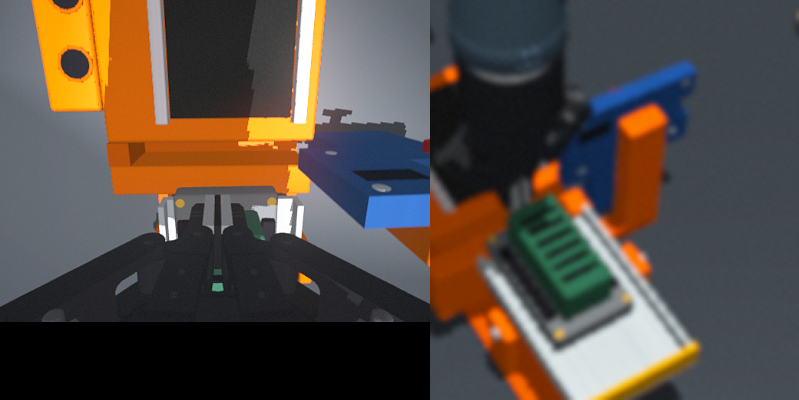

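Emit:
carry_out(
  commands=[
    {"offset": [0, -0.4, 0], "roll": 0, "fingers": 0},
    {"offset": [0, -0.8, 0], "roll": 0, "fingers": 0},
    {"offset": [0, -1.2, 0], "roll": 0, "fingers": 0},
    {"offset": [0, -1.6, 0], "roll": 0, "fingers": 0},
    {"offset": [0, -2.0, 0], "roll": 0, "fingers": 0},
    {"offset": [0, -2.3, 0], "roll": 0, "fingers": 0},
    {"offset": [0, -2.6, 0], "roll": 0, "fingers": 0},
    {"offset": [0, -2.9, 0], "roll": 0, "fingers": 0},
    {"offset": [0, -3.2, 0], "roll": 0, "fingers": 0},
    {"offset": [0, -3.4, 0], "roll": 0, "fingers": 0},
  ],
)

```text
time: 14.25
eef_pos: [648.2, -23.8, 274.8]
eef_rot: [-1.615, 1.57, 0.096]
contact_force: [-0.8, -0.3, 0.6]
opening: -0.0
```

```bash
python3 -c "
from h import *
view(12);go(j2w(50,-6,275),A+np.pi/2)
b=cv2.imread('pics/s12.png')[160:290,230:350];b=cv2.resize(b,(369,400),interpolation=cv2.INTER_CUBIC)
a=cv2.resize(cv2.imread('pics/w12.png'),(430,322))
o=np.zeros((400,799,3),np.uint8);o[:322,:430]=a;o[:400,430:]=b;cv2.imwrite('pics/v12.png',o)"
```

```text
t 14.3 at [648.5 -23.7 274.8] zaz 1.711 x [ 0.001  0.    -1.   ] F [1.1 0.2 0.3] off [1.57, 5.68, 0.67] roll 89.9
jig [56.5 -6.8]
t 14.35 at [648.3 -23.8 274.8] zaz 1.711 x [ 0.001  0.    -1.   ] F [ 0.6  0.  -0.7] off [-0.02, 0.66, 0.08] roll -0.1
```

View pics/v12.png

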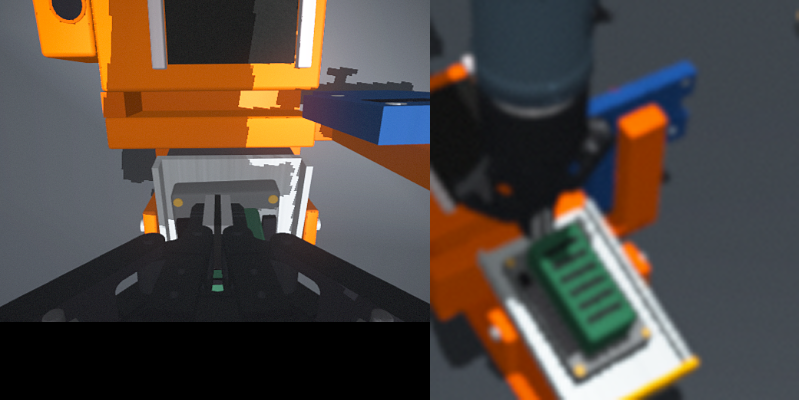

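Emit:
carry_out(
  commands=[
    {"offset": [-4.5, 0, 0], "roll": 0, "fingers": 0},
    {"offset": [-7.5, 2, -3], "roll": 0, "fingers": 0},
    {"offset": [-7.5, 4.5, -7], "roll": 0, "fingers": 0},
    {"offset": [-7.5, 7, -11], "roll": 0, "fingers": 0},
    {"offset": [-7.5, 9.5, -15], "roll": 0, "fingers": 0},
    {"offset": [-7.5, 12, -19], "roll": 0, "fingers": 0},
    {"offset": [-7.5, 14.5, -23], "roll": 0, "fingers": 3},
    {"offset": [-7.5, 17, -27], "roll": 2, "fingers": 8},
    {"offset": [-7.5, 19.1, -29.5], "roll": 4, "fingers": 8},
    {"offset": [-7.5, 19.1, -29.5], "roll": 6, "fingers": 8},
  ],
)

```text
time: 15.35
eef_pos: [495.9, -348.6, 350.0]
eef_rot: [2.836, 1.567, -1.852]
contact_force: [-0.2, -0.0, 0.0]
opening: 0.681
```

```bash
python3 -c "
from h import *
c,st=snap('wrist','w13');go([451,-343,300],1.6);snap('scene','s13')
b=cv2.imread('pics/s13.png')[160:310,190:340];b=cv2.resize(b,(400,400),interpolation=cv2.INTER_CUBIC)
cv2.imwrite('pics/v13.png',b)"
```

```text
t 15.4 at [ 497.8 -345.8  349.9] zaz 1.597 x [-0.    -0.002 -1.   ] F [0.7 0.9 0.6] off [4.99, 4.67, 0.41] roll -0.2
```

View pics/v13.png

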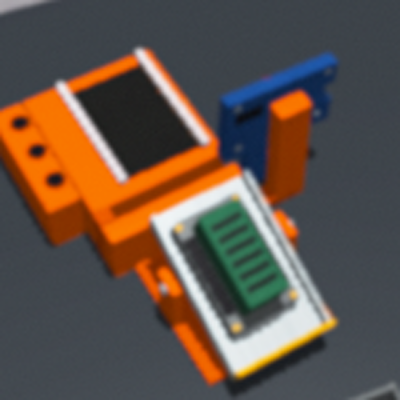

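View pics/w13.png

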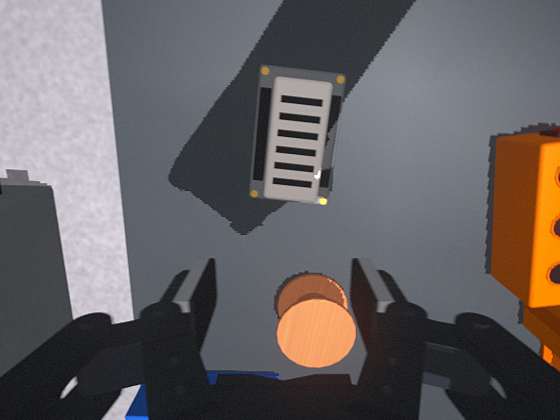

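```bash
python3 -c "
from h import *
snap('top','t14');snap('scene','s14')
b=cv2.imread('pics/s14.png')[215:310,230:325];b=cv2.resize(b,(400,400),interpolation=cv2.INTER_CUBIC)
a=cv2.imread('pics/t14.png')[120:220,240:340];a=cv2.resize(a,(400,400),interpolation=cv2.INTER_CUBIC)
cv2.imwrite('pics/v14.png',np.hstack([a,b]))"
```

```text
(no output)
```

View pics/v14.png

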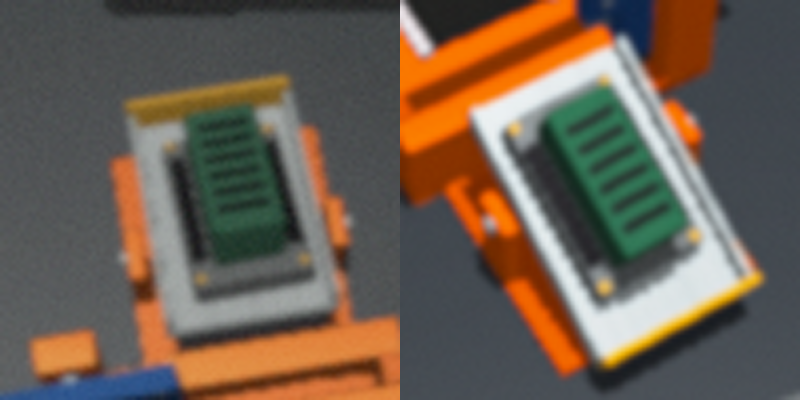

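```bash
python3 -c "
from h import *
t=load('t14');s=load('s14')
T=lambda u,v:(240+u/4,120+v/4);S=lambda u,v:(230+(u-400)/4.2105,215+v/4.2105)
Q=[]
for n,a,b in [('far-',(268,130),(605,286)),('far+',(168,147),(693,236)),('near-',(305,258),(515,129)),('near+',(200,279),(605,80)),('lip top +',(130,103),(757,277)),('lip top -',(288,78),(603,362)),('trayN+',(178,338),(612,35)),('trayN-',(335,308),(475,108))]:
    p,g=tri([(t,T(*a)),(s,S(*b))]);Q.append([*w2j(p),p[2]]);print(n,p.round(1),'jig',w2j(p),round(p[2],1),round(g[0],1))
Q=np.array(Q);m=Q[:4].mean(0);print('mid of base top',m, 'tilt',np.arctan2(Q[2:4,2].mean()-Q[:2,2].mean(),Q[:2,0].mean()-Q[2:4,0].mean()))
"
```

```text
far- [751.7 -31.4  51.3] jig [157.9 -28.9] 51.3 1.4
far+ [741.9  27.5  51.3] jig [156.5  30.8] 51.3 0.0
near- [662.  -48.3  90. ] jig [ 66.7 -33. ] 90.0 1.4
near+ [650.8  11.1  90.7] jig [64.  27.4] 90.7 0.9
lip top + [773.8  51.2  41.8] jig [191.4  49.8] 41.8 1.0
lip top - [788.1 -46.4  40.2] jig [191.9 -48.8] 40.2 0.1
trayN+ [618.8  26.5  85.7] jig [34.5 47.2] 85.7 3.3
trayN- [634.7 -63.7  82.2] jig [ 37.6 -44.4] 82.2 2.7
mid of base top [111.275       -0.925       70.81890763] tilt 0.40176061898464427
```

```bash
python3 -c "
from h import *
c,st=snap('wrist','w15');c2,_=snap('scene','s15');go([451,-343,300],1.6)
b=cv2.imread('pics/w15.png')[50:220,210:380];b=cv2.resize(b,(400,400),interpolation=cv2.INTER_CUBIC)
a=cv2.imread('pics/s15.png')[200:310,210:330];a=cv2.resize(a,(400,366),interpolation=cv2.INTER_CUBIC)
o=np.zeros((400,800,3),np.uint8);o[:,:400]=b;o[:366,400:]=a
cv2.imwrite('pics/v15.png',o)
a=cv2.imread('pics/t14.png')[240:310,415:475];a=cv2.resize(a,(514,600),interpolation=cv2.INTER_CUBIC);cv2.imwrite('pics/v15t.png',a)"
```

```text
t 15.65 at [ 500.7 -341.5  349.7] zaz 1.609 x [ 0.001  0.    -1.   ] F [ 0.2 -0.   0.1] off [4.96, 4.97, 0.04] roll 0.5
```

View pics/v15.png

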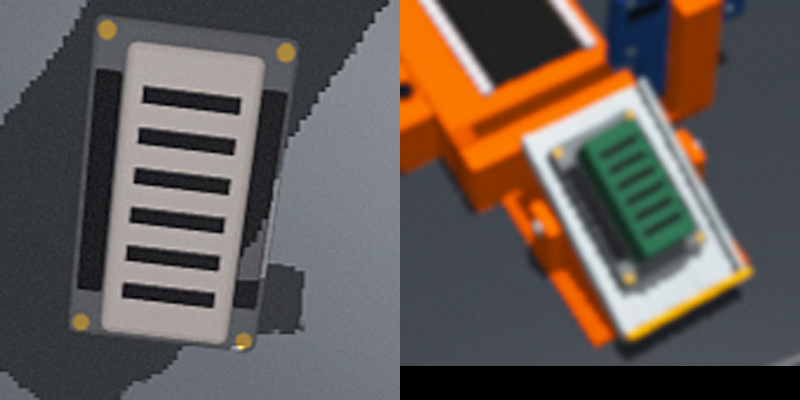

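View pics/v15t.png

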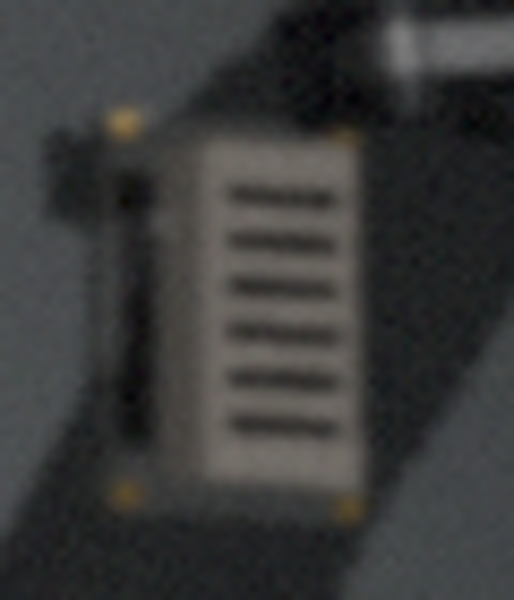

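```bash
python3 -c "
from h import *
t=load('t14');w=load('w15')
W=lambda u,v:(210+u/2.353,50+v/2.353);T=lambda u,v:(415+u/8.567,240+v/8.571)
P=[];Z=[]
for a,b in [((107,30),(350,507)),((286,52),(127,493)),((81,322),(345,137)),((244,341),(127,122))]:
    p,g=tri([(w,W(*a)),(t,T(*b))]);q=onz(w,W(*a),18);P.append(p);Z.append(q);print(p.round(1),round(g[0],1),q.round(1))
P=np.array(P);Z=np.array(Z);print(P.mean(0),Z.mean(0))
d=(Z[2]+Z[3]-Z[0]-Z[1]);print('yaw',np.arctan2(d[1],d[0]), np.linalg.norm(Z[2]-Z[0]),np.linalg.norm(Z[1]-Z[0]))
# housing top by wrist, z=52
H=[onz(w,W(*a),52) for a in [(125,42),(264,60),(102,330),(236,346)]];H=np.array(H);print(H.round(1),H.mean(0)); d=H[2]+H[3]-H[0]-H[1];print(np.arctan2(d[1],d[0]))
"
```

```text
[ 398.4 -368.4   24. ] 0.3 [ 398.1 -368.8   18. ]
[ 403.1 -309.1   22.1] 0.0 [ 402.7 -308.5   18. ]
[ 497.2 -376.3   24.3] 0.5 [ 498.1 -376.7   18. ]
[ 502.6 -317.1   22.5] 0.7 [ 503.1 -316.5   18. ]
[ 450.30908747 -342.70702645   23.22058981] [ 450.48247481 -342.60885089   18.        ]
yaw -0.07874251458009793 100.39752000048226 60.38638705274342
[[ 404.7 -360.8   52. ]
 [ 408.1 -319.2   52. ]
 [ 492.7 -366.3   52. ]
 [ 496.5 -322.3   52. ]] [ 450.48780615 -342.14232509   52.        ]
-0.049167082084351874
```

Emit:
carry_out(
  commands=[
    {"offset": [0, 2.5, 0], "roll": 3.5, "fingers": 8.2},
    {"offset": [0, 5.0, 0], "roll": 6.7, "fingers": 8.2},
    {"offset": [1, 5.0, 0], "roll": 6.7, "fingers": 8.2},
    {"offset": [3, 5.0, 0], "roll": 6.7, "fingers": 8.2},
    {"offset": [5, 5.0, 0], "roll": 6.7, "fingers": 8.2},
    {"offset": [7, 5.0, 0], "roll": 6.7, "fingers": 8.2},
    {"offset": [8, 5.0, 0], "roll": 6.7, "fingers": 8.2},
    {"offset": [8, 5.0, 0], "roll": 6.7, "fingers": 8.2},
    {"offset": [8, 5.0, 0], "roll": 6.7, "fingers": 8.2},
    {"offset": [8, 5.0, 0], "roll": 6.7, "fingers": 8.2},
  ],
)

```text
time: 16.65
eef_pos: [450.4, -344.7, 270.7]
eef_rot: [-2.039, 1.569, -0.55]
contact_force: [0.1, 0.6, 0.1]
opening: 0.957
```

```bash
python3 -c "
from h import *
c,st=snap('wrist','w16');snap('scene','s16');snap('top','t16');go([450.5,-342.5,195],1.492)
b=cv2.imread('pics/s16.png')[215:310,230:325];b=cv2.resize(b,(400,400),interpolation=cv2.INTER_CUBIC)
a=cv2.imread('pics/t16.png')[120:220,240:340];a=cv2.resize(a,(400,400),interpolation=cv2.INTER_CUBIC)
cv2.imwrite('pics/v16.png',np.hstack([a,b]))
print(np.abs(cv2.imread('pics/s16.png')[215:310,230:325].astype(int)-cv2.imread('pics/s13.png')[215:310,230:325]).max())"
```

```text
t 16.8 at [ 450.1 -344.6  270.5] zaz 1.489 x [ 0.001 -0.001 -1.   ] F [-0.   0.  -0.6] off [7.55, -0.01, 0.22] roll -0.2
207
```

View pics/v16.png

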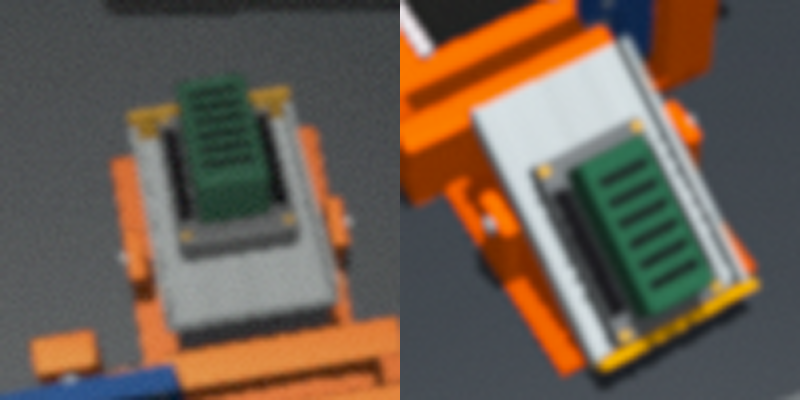

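View pics/w16.png

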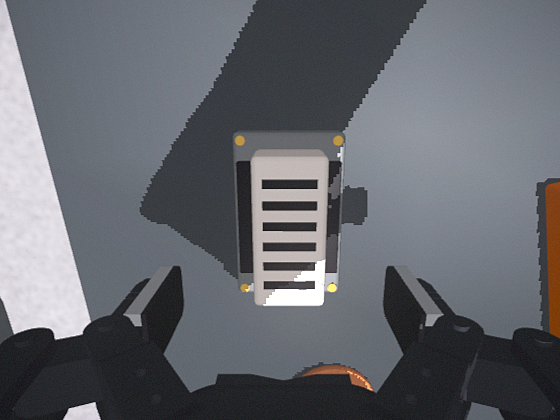

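```bash
python3 -c "
from h import *
w=load('w16');Z=np.array([onz(w,a,18) for a in [(240,141),(338,141),(245,288),(332,288)]]);d=Z[2]+Z[3]-Z[0]-Z[1];print(Z.round(1),Z.mean(0).round(1),np.arctan2(d[1],d[0]))
t=load('t16');s=load('s16')
T=lambda u,v:(240+u/4,120+v/4);S=lambda u,v:(230+(u-400)/4.2105,215+v/4.2105)
Q=[]
for n,a,b in [('near-',(288,218),(545,172)),('near+',(186,237),(637,127))]:
    p,g=tri([(t,T(*a)),(s,S(*b))]);x,y=w2j(p);print(n,x,y,p[2].round(1),g[0]);th=.5
    dx,dz=x-92,p[2]-60;print('tray x,z',dx*np.cos(th)-dz*np.sin(th)+50,dx*np.sin(th)+dz*np.cos(th))
"
```

```text
[[ 398.4 -368.8   18. ]
 [ 403.2 -308.8   18. ]
 [ 498.7 -376.8   18. ]
 [ 503.5 -316.7   18. ]] [ 450.9 -342.8   18. ] -0.07970703412643251
near- 94.0 -29.0 79.7 0.8628668160172543
tray x,z 42.29695604865388 18.271986658617408
near+ 93.1 31.0 77.7 1.1277174626098305
tray x,z 42.47264022262728 16.07315225661977
```

Emit:
carry_out(
  commands=[
    {"offset": [1, 0, 0.2], "roll": 0, "fingers": 8.2},
    {"offset": [3, 0, 0.2], "roll": 0, "fingers": 8.2},
    {"offset": [5, 0, 0.2], "roll": 0, "fingers": 8.2},
    {"offset": [6.5, 0, 0.2], "roll": 0, "fingers": 8.2},
    {"offset": [7.5, 0, 0.2], "roll": 0, "fingers": 8.2},
    {"offset": [7.5, 0, 0.2], "roll": 0, "fingers": 8.2},
    {"offset": [7.5, 0, 0.2], "roll": 0, "fingers": 5},
    {"offset": [7.5, 0, 0.2], "roll": 0, "fingers": 3},
    {"offset": [7.5, 0, 0.2], "roll": 0, "fingers": 3},
    {"offset": [7.5, 0, 0.2], "roll": 0, "fingers": 3},
  ],
  force=40,
)

```text
time: 17.8
eef_pos: [450.4, -342.5, 195.6]
eef_rot: [-1.747, 1.57, -0.258]
contact_force: [-1.8, 1.8, 5.1]
opening: 0.481
```

Emit:
carry_out(
  commands=[
    {"offset": [0, 0, 0], "roll": 0, "fingers": 3},
    {"offset": [0, 0, 0], "roll": 0, "fingers": 3},
    {"offset": [0, 0, 0], "roll": 0, "fingers": 3},
    {"offset": [-1, 0, 0], "roll": 0, "fingers": 3},
    {"offset": [-3, 0, 0], "roll": 0, "fingers": 3},
    {"offset": [-6, 0, 0], "roll": 0, "fingers": 3},
    {"offset": [-9, 0, 0], "roll": 0, "fingers": 3},
    {"offset": [-11, 0, 0], "roll": 0, "fingers": 3},
    {"offset": [-12, 0, 0], "roll": 0, "fingers": 3},
    {"offset": [-12, 0, 0], "roll": 0, "fingers": 3},
  ],
)

```text
time: 18.8
eef_pos: [450.2, -342.6, 315.9]
eef_rot: [-2.029, 1.569, -0.54]
contact_force: [0.3, 0.3, -3.4]
opening: 0.483
```

```bash
python3 -c "
from h import *
snap('wrist','w17');go(j2w(-87,0,320),A+np.pi/2);print(readout.get_state()['opening'])"
```

```text
t 18.85 at [ 449.8 -342.3  314.6] zaz 1.489 x [ 0. -0. -1.] F [-0.5  0.  -4.4] off [-0.54, -3.03, 30.85] roll -12.8
0.4830430068218829
```

View pics/w17.png

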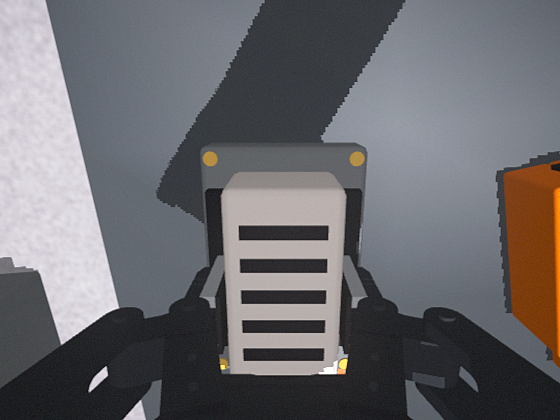

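```bash
python3 -c "
from h import *
w=load('w10')
for uv in [(212,247),(374,247),(292,247)]: print('far',w2j(onz(w,uv,60)))
w=load('w9')
for uv in [(150*1.4,97*1.4),(268*1.4,97*1.4)]: print('near',w2j(onz(w,uv,60)))
w=load('w10')
for uv in [(193,260),(209,255),(376,247),(391,257)]: print('rail',w2j(onz(w,uv,68)))
b=cv2.imread('pics/w9.png')[90:270,170:420];cv2.imwrite('pics/w9c.png',cv2.resize(b,None,fx=3,fy=3))
"
```

```text
far [-25.4 -39.9]
far [-25.4  41.7]
far [-25.4   0.4]
near [-149.6  -38.1]
near [-149.6   37.9]
rail [-21.9 -47.8]
rail [-24.6 -39.9]
rail [-28.7  40.5]
rail [-23.5  48.1]
```

View pics/w9c.png

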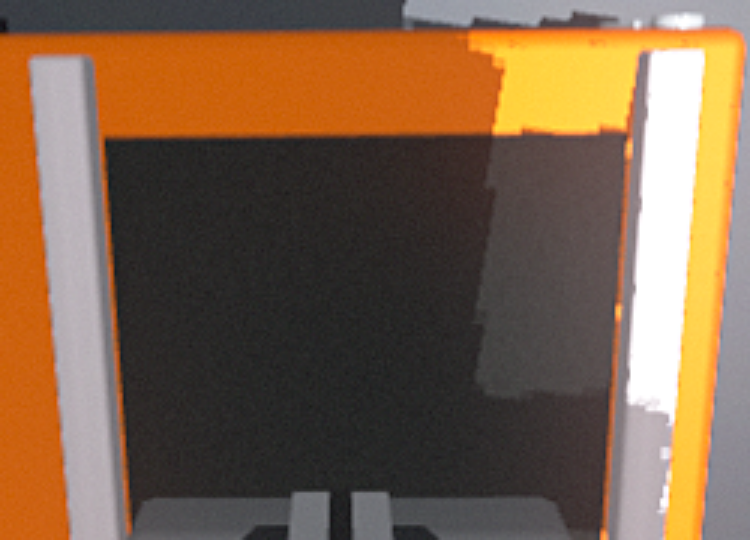

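Emit:
carry_out(
  commands=[
    {"offset": [0, -0.2, 3], "roll": -2, "fingers": 3},
    {"offset": [0, -0.6, 7], "roll": -4, "fingers": 3},
    {"offset": [0, -1.0, 11], "roll": -6, "fingers": 3},
    {"offset": [0, -1.4, 15], "roll": -8, "fingers": 3},
    {"offset": [0, -1.8, 19], "roll": -10, "fingers": 3},
    {"offset": [0, -2.2, 23], "roll": -12, "fingers": 3},
    {"offset": [0, -2.6, 27], "roll": -12.8, "fingers": 3},
    {"offset": [0, -2.9, 30], "roll": -12.8, "fingers": 3},
    {"offset": [0, -2.9, 30.8], "roll": -12.8, "fingers": 3},
    {"offset": [0, -2.9, 30.8], "roll": -12.8, "fingers": 3},
  ],
)

```text
time: 19.85
eef_pos: [503.6, -36.3, 313.5]
eef_rot: [1.265, 1.568, 2.98]
contact_force: [-0.2, -0.8, -4.2]
opening: 0.485
```

```bash
python3 -c "
from h import *
snap('wrist','w18');go(j2w(-88,0,257),A+np.pi/2)"
```

```text
t 19.9 at [503.5 -38.  313.7] zaz 1.713 x [-0.002 -0.001 -1.   ] F [-0.1 -0.9 -4. ] off [5.67, -0.09, 0.06] roll 0.1
```

View pics/w18.png

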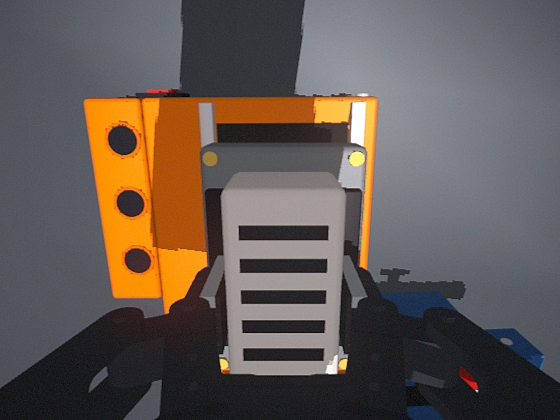

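Emit:
carry_out(
  commands=[
    {"offset": [0, -0.1, 0], "roll": 0, "fingers": 3},
    {"offset": [1, -0.1, 0], "roll": 0, "fingers": 3},
    {"offset": [2.5, -0.1, 0], "roll": 0, "fingers": 3},
    {"offset": [3.5, -0.1, 0], "roll": 0, "fingers": 3},
    {"offset": [4.0, -0.1, 0], "roll": 0, "fingers": 3},
    {"offset": [4.0, -0.1, 0], "roll": 0, "fingers": 3},
    {"offset": [4.0, -0.1, 0], "roll": 0, "fingers": 3},
    {"offset": [4.0, -0.1, 0], "roll": 0, "fingers": 3},
    {"offset": [4.0, -0.1, 0], "roll": 0, "fingers": 3},
    {"offset": [4.0, -0.1, 0], "roll": 0, "fingers": 3},
  ],
)

```text
time: 20.9
eef_pos: [505.2, -37.6, 275.0]
eef_rot: [-1.644, 1.57, 0.069]
contact_force: [-0.2, -0.1, -4.2]
opening: 0.489
```

```bash
python3 -c "
from h import *
snap('wrist','w19');go(j2w(-88,0,256),A+np.pi/2)"
```

```text
t 20.95 at [505.2 -37.6 275. ] zaz 1.713 x [ 0.001  0.    -1.   ] F [-0.3  0.5 -2.2] off [1.9, 0.09, 0.04] roll 0.0
```

View pics/w19.png

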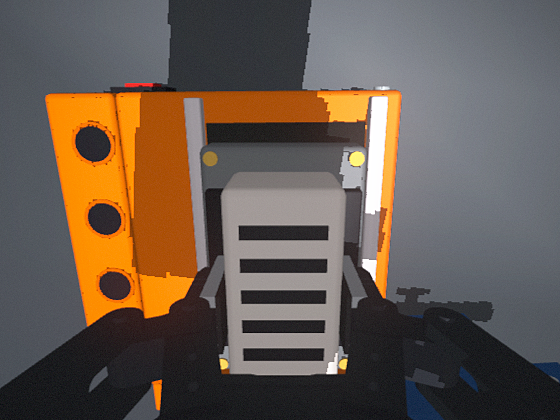

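Emit:
carry_out(
  commands=[
    {"offset": [0.5, 0.1, 0.05], "roll": 0, "fingers": 3},
    {"offset": [1.0, 0.1, 0.05], "roll": 0, "fingers": 3},
    {"offset": [1.4, 0.1, 0.05], "roll": 0, "fingers": 3},
    {"offset": [1.7, 0.1, 0.05], "roll": 0, "fingers": 3},
    {"offset": [1.9, 0.1, 0.05], "roll": 0, "fingers": 3},
    {"offset": [1.9, 0.1, 0.05], "roll": 0, "fingers": 3},
    {"offset": [1.9, 0.1, 0.05], "roll": 0, "fingers": 3},
    {"offset": [1.9, 0.1, 0.05], "roll": 0, "fingers": 3},
    {"offset": [1.9, 0.1, 0.05], "roll": 0, "fingers": 3},
    {"offset": [1.9, 0.1, 0.05], "roll": 0, "fingers": 3},
  ],
)

```text
time: 21.95
eef_pos: [504.0, -37.3, 255.7]
eef_rot: [-2.082, 1.571, -0.369]
contact_force: [-0.6, -0.2, -3.5]
opening: 0.486
```

```bash
python3 -c "
from h import *
go(j2w(-88,0,256),A+np.pi/2)"
```

```text
t 21.95 at [504.  -37.3 255.7] zaz 1.712 x [ 0. -0. -1.] F [-0.6 -0.2 -3.5] off [-0.03, -0.02, -0.01] roll 0.0
```

Emit:
carry_out(
  commands=[
    {"offset": [0.05, 0, 0], "roll": 0, "fingers": 3},
    {"offset": [0.1, 0, 0], "roll": 0, "fingers": 3},
    {"offset": [0.15, 0, 0], "roll": 0, "fingers": 3},
    {"offset": [0.15, 0, 0], "roll": 0, "fingers": 3},
    {"offset": [0.15, 0, 0], "roll": 0, "fingers": 5},
    {"offset": [0.15, 0, 0], "roll": 0, "fingers": 6},
    {"offset": [0.15, 0, 0], "roll": 0, "fingers": 7},
    {"offset": [0.15, 0, 0], "roll": 0, "fingers": 7},
    {"offset": [0.15, 0, 0], "roll": 0, "fingers": 7},
    {"offset": [0.15, 0, 0], "roll": 0, "fingers": 7},
  ],
)

```text
time: 22.95
eef_pos: [504.0, -37.4, 254.1]
eef_rot: [2.326, 1.571, -2.245]
contact_force: [0.7, -0.4, 0.1]
opening: 0.821
```

Emit:
carry_out(
  commands=[
    {"offset": [-1, 0, 0], "roll": 0, "fingers": 7},
    {"offset": [-3, 0, 0], "roll": 0, "fingers": 7},
    {"offset": [-6, 0, 0], "roll": 0, "fingers": 7},
    {"offset": [-9, 0, 0], "roll": 0, "fingers": 7},
    {"offset": [-11, -3, 0], "roll": 0, "fingers": 7},
    {"offset": [-13, -6, 0], "roll": 0, "fingers": 7},
    {"offset": [-14, -9, 0], "roll": 0, "fingers": 7},
    {"offset": [-14, -10, 0], "roll": 0, "fingers": 7},
    {"offset": [-14, -10, 0], "roll": 0, "fingers": 7},
    {"offset": [-14, -10, 0], "roll": 0, "fingers": 7},
  ],
)

```text
time: 23.95
eef_pos: [601.7, -23.6, 393.3]
eef_rot: [1.549, 1.568, -3.023]
contact_force: [0.0, -0.9, -1.6]
opening: 0.819
```

```bash
python3 -c "
from h import *
snap('wrist','w20');snap('scene','s20');snap('top','t20');go(j2w(-88,0,256),A+np.pi/2)
b=cv2.imread('pics/s20.png')[160:310,190:340];b=cv2.resize(b,(370,370),interpolation=cv2.INTER_CUBIC)
a=cv2.resize(cv2.imread('pics/w20.png'),(430,322))
o=np.zeros((370,800,3),np.uint8);o[:322,:430]=a;o[:,430:]=b;cv2.imwrite('pics/v20.png',o)"
```

```text
t 24.1 at [601.8 -23.6 393.7] zaz 1.712 x [-0.002 -0.    -1.   ] F [0.4 1.1 0.3] off [13.78, 9.83, 0.01] roll 0.0
```

View pics/v20.png

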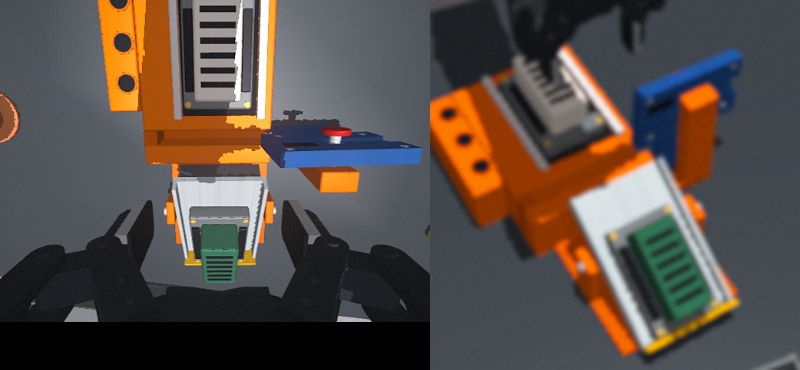

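View pics/w20.png

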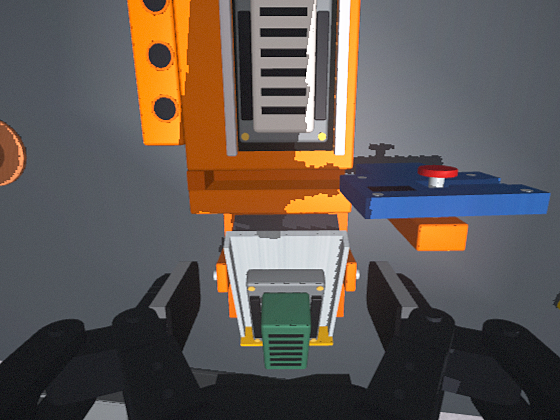

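```bash
python3 -c "
from h import *
w=load('w20')
a=w2j(onz(w,(245,137),78));b=w2j(onz(w,(322,137),78));print('fresh far dots',a,b,'centre',(a+b)/2-[50,0])
for uv in [(237,150),(336,150)]: print('pad far corner',w2j(onz(w,uv,60)))
# gate top face corners z=143
for uv in [(365,217),(365,194),(548,210),(541,189)]: print('gate',w2j(onz(w,uv,143)))
for uv in [(438,171),(437,183)]: print('pin/head',w2j(onz(w,uv,115)))
# tested dots in tray near
s=load('s20');im=cv2.imread('pics/t20.png')[180:310,250:350];cv2.imwrite('pics/t20c.png',cv2.resize(im,None,fx=4.5,fy=4.5,interpolation=cv2.INTER_CUBIC))
for i,j in [((250,289),(545,172))]: pass
print(tri([(w,(250,289)),(s,(230+(545-400)/4.2105,215+172/4.2105))]),tri([(w,(319,288)),(s,(230+(637-400)/4.2105,215+127/4.2105))]))
b=cv2.imread('pics/s20.png')[165:260,210:320];cv2.imwrite('pics/s20c.png',cv2.resize(b,None,fx=6,fy=6,interpolation=cv2.INTER_CUBIC))
"
```

```text
fresh far dots [-38.1 -31.4] [-38.2  29.1] centre [-88.15  -1.15]
pad far corner [-25.9 -40.3]
pad far corner [-25.9  43.2]
gate [ 7.3 51.5]
gate [-8.  50.5]
gate [  2.5 168.6]
gate [-11.3 161.4]
pin/head [-17.8 107.3]
pin/head [ -9.2 107.6]
(array([688.62017291, -40.90174769,  79.84726881]), [1.2131581386473456, 1.2131581386472976]) (array([679.72229698,  19.02275583,  78.21438394]), [0.6868500083152876, 0.6868500083153016])
```

View pics/s20c.png

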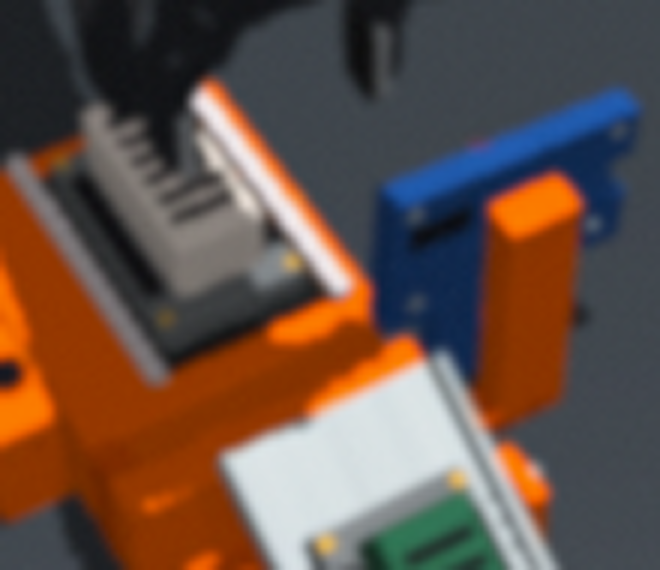

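```bash
python3 -c "
from h import *
w=load('w20');s=load('s20')
S=lambda u,v:(210+u/6,165+v/6)
for n,a,b in [('fresh far+',(322,137),(290,262)),('fresh far-',(245,137),(165,320)),('gate trail -x?',(365,217),(388,210)),('gate lead +x top',(548,210),(630,118))]:
    p,g=tri([(w,a),(s,S(*b))]);print(n,w2j(p),p[2].round(1),round(g[0],1))
"
```

```text
fresh far+ [-38.1  29.3] 77.0 0.1
fresh far- [-37.8 -31. ] 76.4 0.5
gate trail -x? [ 6.8 51. ] 144.3 0.2
gate lead +x top [  5.  171.4] 134.0 3.3
```

```bash
python3 -c "
from plant import sign_off
print(sign_off())"
```

```text
the job is handed in; nothing more can be done
None
```

I did all three steps in order and handed the job in at about 24 s. My last camera checks put everything within tolerance.

- **Gate plate:** I pushed it along the groove with closed fingers until it dropped onto the pin. Its top is about 10 mm lower than at the start, and its middle is within about 1–3 mm of the pin sideways. One disagreement: the two ends of its top edge measured 144 mm and 134 mm high. That would be a lean of about 0.09 rad, inside the 0.16 limit. The lower value came from a rounded corner and is uncertain.
- **Tested unit:** I pushed it along the lane onto the tray, raising the fingers 17 mm part-way so the gripper's knuckles cleared the hung gate. The tray tipped, but in the first pictures the unit was still about 12 mm past the hinge and had not slid. About a second later it lay at the lip, with its centre about 42 mm past the hinge, assuming the tray is fully down (0.5 rad). My only direct tilt reading, about 0.40 rad, was taken before it slid. I did not remeasure the tilt afterwards.
- **Fresh unit:** I gripped it across its housing and set it down. Its centre measured within about 1 mm of the pad's middle along the lane and 1–3 mm across. It is lined up with the lane. Its base top is at about 77 mm, against the expected 78 mm.

The reference unit, meter and spool were never approached, though I took no closing measurement of their positions. The gripper was open and clear of everything at hand-in.

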